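# Set the parts feeder three clicks from its stop and dock the red bin

## Robot

A 7-joint arm with a two-finger parallel gripper is mounted at the origin on the work surface. World frame = base frame: x ahead of the robot, y to its left, z up, the work surface at z = 0. Lengths are in mm, angles in rad, forces in N, time in s.
With the tool pointing down it reaches from about 425 to 1025 mm from the base axis. Payload 9.4 kg.
Tool frame: the origin (TCP) lies between the finger pads; the fingertips stand 25 mm ahead of it and the grasp point (between the pads) lies 6 mm ahead of it; z points along the fingers, y is the direction in which the jaws open and shut (so a half turn about z gives the same grasp; the last joint's range is limited). The gripper opens to 93 mm and grips with 3 to 60 N. Pads are 15 mm wide; open, the fingers measure 128 mm over their backs; the gripper's body (75 mm by 188 mm) begins 65 mm behind the grasp point.
Start: joints at [-1.382, 0.599, -0.003, 1.599, 0.002, 0.943, -0.08], TCP at [190.448, 699.538, 243.618] pointing down, gripper open.
Joint ranges: [-2.57, 2.57], [-0.35, 1.97], [-1.29, 1.29], [0.11, 2.56], [-1.05, 4.19], [0.11, 1.86], [-2.63, 2.63]. Speed limits (rad/s): [2.22, 2.22, 3.01, 3.01, 3.14, 3.14, 3.14].

## Interface

Orientations are given as a 3x3 rotation matrix whose columns are the frame's x, y, z axes.
In Python, from station import ctrl gives the robot as it stands. The module is installed in compiled form; this text tells all that it offers.
- The arm moves only by the tool carry_out, never from a script. Its argument "deltas" is a list of rows, each an object of numbers: "tx", "ty", "tz": the shift along the tool's x, y, z in m; "ax", "ay", "az": the turn, a rotation vector about the tool's x, y, z in degrees. A call has 1 to 5 rows; each row is the pose to reach, as a shift and turn from the pose measured when the call began, along the tool's axes at that moment; what a row does not reach only later rows make up. A row lasts 1/10 s, in which the tool goes at most 50 mm and 8.59 degrees, less where a joint would pass 70% of its speed; a pose out of reach is approached as far as the arm can. A call with a gripper value outside its range is refused whole. "gripper" is the closure, from 0 (fully open) to 1 (shut), set as the call begins (left out, the last holds). The fingers move at their own pace and stop on an object; the grip force is fixed at half the most. Time passes only in rows, so rows that repeat a pose let the fingers close. It gives the time, the measured TCP pose, the force and the opening at its end, in the units of the state.
- ctrl.get_state(): the state, without advancing time (a new reading comes with each control period).
- ctrl.capture(name): name is "scene" or "top" or "wrist"; returns the picture (400x640x3 uint8, blue, green, red); there is no depth.
- ctrl.camera_info(name): a dict with "mtx" (3x3 intrinsics, pixels), "R" (3x3) and "t" (3): a world point X has camera coordinates R X + t; the wrist camera has in their place "hand_eye" (4x4, takes a point from camera to tool coordinates, whose origin is the TCP and whose axes are the flange's). Camera axes: x right, y down, z forward; pixel columns grow to the right and rows downward; lengths in mm; the calibration is good to about 2 mm. A picture is of the moment at which its call begins: read the wrist's pose just before it. camera_info takes no time and is no camera call.
- ctrl.finish_job(): hands the job in, once; it reports no verdict.
The state is a dict: "t": time; "joints": joint angles; "joint_velocities": joint speeds; "joint_torque": joint torques, N m; "position": TCP position; "orientation": TCP orientation; "contact_force": force on the tool from outside, world axes, zero at the start; "ft_torque": the same for the moment, N m; "width": finger opening in mm.
Only numpy, scipy, OpenCV 4.12 (cv2) and the standard library are available. Lean on these libraries where they do the work, as an engineer would, in place of code of your own. Each camera call takes 0.05 s, during which the arm holds its last target.

## Task

Get the small-parts feeder ready: turn its feed dial anticlockwise all the way to the stop, then turn it back clockwise exactly three clicks. After that, bring the red stock bin into the bay under the spout, fully home against the backstop and standing flat, let go of everything and leave the oil bottle, tape roll and tin alone.

Things in the scene. Friction and masses are not known exactly. Their poses are not given: they have to be found in the camera images.
- feeder: Fixed grey parts feeder; origin on the bench, x points away from the robot, y left, z up (mm): dial console x -150 to 0, y 40 to 180, to 119 high, face sloping 35 deg, low edge to the robot; low base behind it; column x 55 to 185, y -160 to -20, 270 high, green hopper on top, front face is the backstop; steel spout juts over the bay to x = 12, 135 or more above the bench. Place and yaw vary.
- dial_grip (a point): On the black dial's axis, amid its bar grip, 35 mm out from the sloping face. z: dial axis, out of the face, 35 deg from vertical, leaning to feeder -x. x: along the bar to the end with the white pointer line. Bar 46 long (x), 14 thick (y); its top is 14 mm above this point, its foot 20 below, on a round skirt 54 wide. Grip it across y, tool along the dial's axis.
- feed_dial (a joint): Dial angle, rad: 0 at the anticlockwise stop, grows clockwise (facing the dial) to 2.94. A notch each 0.42 (24 deg), the first at the stop: three clicks = 1.26. Starts 4 to 7 clicks up. Let go, it drops into the nearest notch; a click takes about 0.1 N m. Ticks on the white ring mark notches, red at the stop; at three clicks the pointer looks straight up the slope.
- bin_center (a point): Middle of the loose red bin, 30 mm above its underside; x from its low front wall to its high back wall, z up. 120 (x) by 100 (y) mm, open; back 70 high; front wall 42 high, 5 thick, its middle 57.5 mm from here (-x); floor, other walls 4 thick; 0.14 to 0.28 kg. Can be held by the front wall from above, fingers closing along x. Starts flat on the bench before the bay, askew, front to the robot.
- bay (a point): Feeder point where the bin's centre point belongs when home, 30 mm above the bench; axes as the feeder's; the bin's x goes along x. The bay is bench between two steel rails 22 mm high, 110 apart (bin 100), flaring out at the mouth from 35 to 77 mm before this point (-x); the backstop is 60 mm beyond it (+x).
- oil_bottle_center (a point): Black oil bottle, 70 mm diameter, 190 high, standing; centre of it. To be left alone.
- tape_roll_center (a point): Brown roll, 100 mm diameter, 45 high, lying flat; centre of it. To be left alone.
- tin_center (a point): Blue-labelled tin, 90 mm diameter, 100 high, standing; centre of it. To be left alone.
Mind the look-alikes: they are no part of the job. What is meant by the part that bears bin_center is not yellow, and is the smaller of those in its own colour.

How it is judged:
By the outcome, as a careful person would: the job done as asked, in the order asked, and still so for the second after the job is handed in, with the robot touching nothing.
It also fails if it takes over 72 s, if anything falls off the work surface, if the arm or the gripper's body presses on something with over 40 N, if the wrist force passes 120 N, or if a joint passes its speed limit or range.

## Working session

There is one attempt and no reset: what is moved stays moved. The work goes in short steps, Python scripts to look and compute and a tool call to move; the robot and the scene stay as the last step left them, time stands still between calls to the robot, and variables do not carry over. Pictures are saved under pics/ and viewed, and the job is handed in when it is done.

Besides the shell and the picture viewer there is one more tool, called after ">>>" as name(argument=value, ...) on one line, values as JSON. carry_out: Moves the arm, as the interface text tells. Its arguments: {"type":"object","properties":{"deltas":{"type":"array","items":{"type":"object","properties":{"tx":{"type":"number"},"ty":{"type":"number"},"tz":{"type":"number"},"ax":{"type":"number"},"ay":{"type":"number"},"az":{"type":"number"}}}},"gripper":{"type":"number"}},"required":["deltas"]}

```bash
mkdir -p pics; ls; python3 - <<'E'
from station import ctrl
import cv2,numpy as np
np.set_printoptions(precision=4,suppress=True)
s=ctrl.get_state();print(s)
for n in("scene","top","wrist"):
    cv2.imwrite(f"pics/{n}0.png",ctrl.capture(n)); print(n,ctrl.camera_info(n))
E
```

```text
pics
{'t': 0.0, 'joints': array([-1.3817,  0.6002, -0.0026,  1.6001,  0.0018,  0.9429, -0.0798]), 'joint_velocities': array([ 0.    ,  0.0017,  0.0002,  0.0008,  0.001 ,  0.0002, -0.0011]), 'joint_torque': array([ -0.0003, -76.5062,   1.4971, -25.2354,  -0.0525,   0.0168,
         0.0001]), 'position': array([190.3377, 699.0977, 242.7365]), 'orientation': array([[-0.9649,  0.2626, -0.0003],
       [ 0.2626,  0.9649, -0.0016],
       [-0.0002, -0.0016, -1.    ]]), 'contact_force': array([-0.0786, -0.2153, -0.9681]), 'ft_torque': array([-0.0199,  0.0101, -0.0651]), 'width': 92.90352564191855}
scene {'mtx': array([[419.3913,   0.    , 318.8435],
       [  0.    , 419.3913, 193.6063],
       [  0.    ,   0.    ,   1.    ]]), 'R': array([[ 0.0887,  0.996 , -0.014 ],
       [ 0.8402, -0.0823, -0.5359],
       [-0.5349,  0.0358, -0.8441]]), 't': array([ -43.284 , -398.1862, 1568.0806])}
top {'mtx': array([[381.9661,   0.    , 317.4391],
       [  0.    , 381.9661, 197.7927],
       [  0.    ,   0.    ,   1.    ]]), 'R': array([[-0.0219, -0.9997,  0.0051],
       [-0.9945,  0.0213, -0.1029],
       [ 0.1027, -0.0073, -0.9947]]), 't': array([   4.1019,  540.3397, 1119.8427])}
wrist {'mtx': array([[282.5964,   0.    , 318.3759],
       [  0.    , 282.5964, 200.9985],
       [  0.    ,   0.    ,   1.    ]]), 'hand_eye': array([[   0.0004,   -0.9605,   -0.2785,   76.9249],
       [   1.    ,   -0.0001,    0.0018,   -0.3022],
       [  -0.0017,   -0.2785,    0.9604, -140.8004],
       [   0.    ,    0.    ,    0.    ,    1.    ]])}
```

View pics/scene0.png

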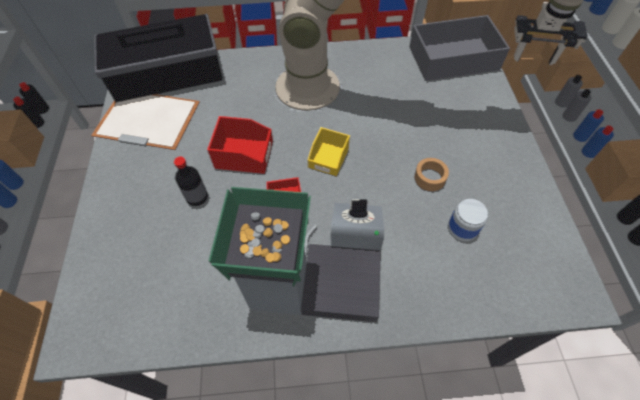

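View pics/top0.png

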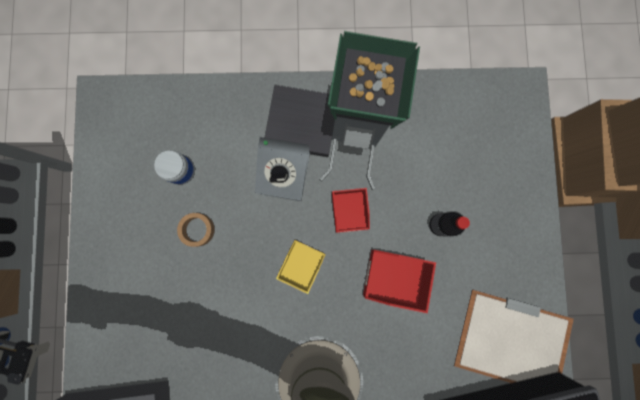

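View pics/wrist0.png

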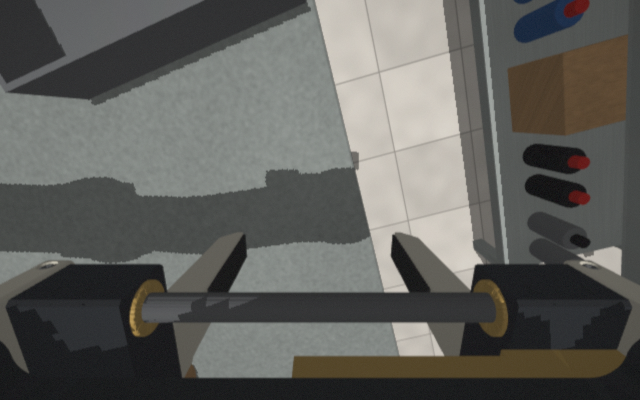

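```bash
python3 - <<'E'
import cv2
a=cv2.imread('pics/top0.png')
cv2.imwrite('pics/top_crop.png',cv2.resize(a[120:240,240:400],None,fx=5,fy=5,interpolation=cv2.INTER_CUBIC))
b=cv2.imread('pics/scene0.png')
cv2.imwrite('pics/scene_crop.png',cv2.resize(b[160:280,260:420],None,fx=5,fy=5,interpolation=cv2.INTER_CUBIC))
E
```

```text
(no output)
```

View pics/top_crop.png

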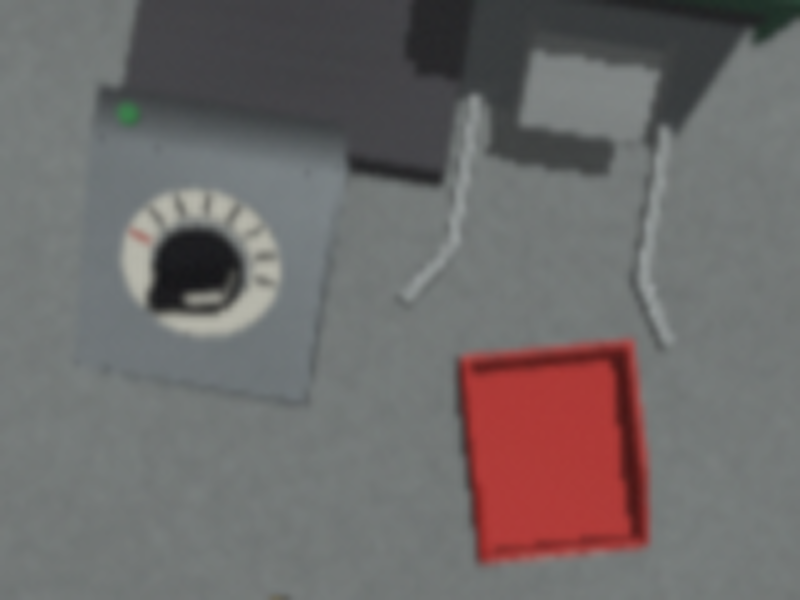

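View pics/scene_crop.png

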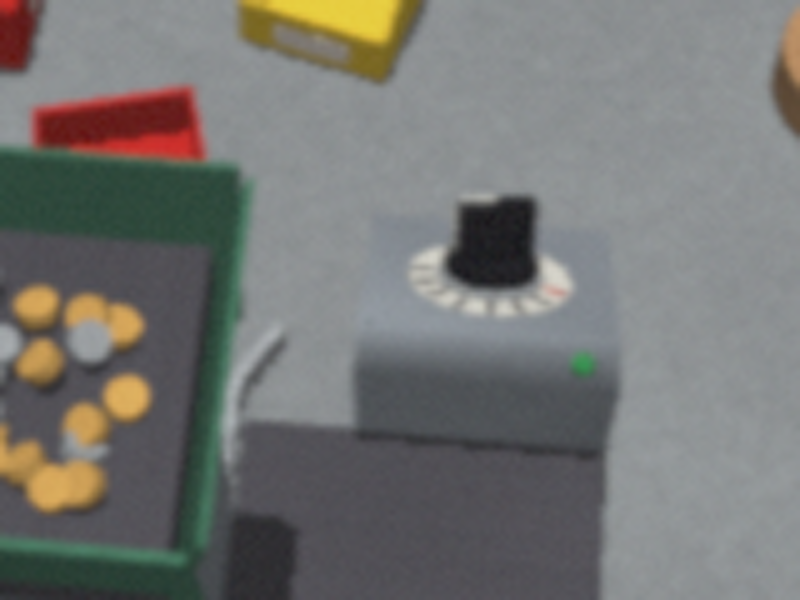

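```bash
cat > h.py <<'E'
import numpy as np, cv2
np.set_printoptions(precision=3,suppress=True)
from station import ctrl
def cam(name,s=None):
    c=ctrl.camera_info(name);K=np.array(c['mtx'])
    if name!='wrist': return K,np.array(c['R']),np.array(c['t'])
    s=s or ctrl.get_state(); H=np.array(c['hand_eye'])
    Rt=np.array(s['orientation']);p=np.array(s['position'])
    Rwc=Rt@H[:3,:3]; o=Rt@H[:3,3]+p
    return K,Rwc.T,-Rwc.T@o
def ray(C,uv):
    K,R,t=C; d=R.T@np.linalg.solve(K,[uv[0],uv[1],1]); return -R.T@t,d/np.linalg.norm(d)
def onz(C,uv,z):
    o,d=ray(C,uv); return o+d*(z-o[2])/d[2]
def proj(C,X):
    K,R,t=C; q=K@(R@np.asarray(X,float)+t); return q[:2]/q[2]
def tri(r1,r2):
    A=[];b=[]
    for o,d in(r1,r2):
        P=np.eye(3)-np.outer(d,d);A.append(P);b.append(P@o)
    x=np.linalg.lstsq(np.vstack(A),np.hstack(b),rcond=None)[0]
    return x,[np.linalg.norm((np.eye(3)-np.outer(d,d))@(x-o)) for o,d in(r1,r2)]
E
python3 - <<'E'
from h import *
C=cam('top')
cr=lambda u,v:(240+u/5-.4,120+v/5-.4)
pts=[((80,365),(-150,180),14),((308,402),(-150,40),14),((455,240),(-40,-34),22),((643,278),(-40,-146),22)]
P=np.array([onz(C,cr(*a),z)[:2] for a,f,z in pts]);F=np.array([f for a,f,z in pts],float)
A,inl=None,None
pc,fc=P.mean(0),F.mean(0);p=P-pc;f=F-fc
yaw=np.arctan2((f[:,0]*p[:,1]-f[:,1]*p[:,0]).sum(),(f*p).sum())
R=np.array([[np.cos(yaw),-np.sin(yaw)],[np.sin(yaw),np.cos(yaw)]]);t=pc-R@fc
print(P,yaw,np.degrees(yaw),t);print((P-t)@R-F)
print('tips',[(R.T@(onz(C,cr(*a),22)[:2]-t)) for a in((405,298),(668,343),(475,95),(663,130))])
# ring: centre pixel
print('ring',[ (R.T@(onz(C,cr(*a),66)[:2]-t)) for a in((200,262),)])
# bin top edges: back corners z=70, front z=42
for a,z in(((460,355),70),((632,343),70),((482,562),42),((648,545),42)): 
    q=onz(C,cr(*a),z);print('bin',q,R.T@(q[:2]-t))
E
```

```text
[[ 561.644  180.064]
 [ 536.047   41.765]
 [ 632.468  -49.761]
 [ 606.649 -163.494]] -0.19106672495304097 -10.94731694519618 [675.574 -25.716]
[[-0.936  0.398]
 [ 0.197 -0.244]
 [ 2.245  2.206]
 [-1.506 -2.36 ]]
tips [array([-78.097,  -7.754]), array([ -78.313, -169.473]), array([ 53.333, -29.025]), array([  51.261, -146.243])]
ring [array([-84.126, 113.393])]
bin [556.034 -48.822  70.   ] [-112.977  -45.388]
bin [ 560.92  -148.871   70.   ] [ -89.179 -142.688]
bin [436.557 -59.867  42.   ] [-228.182  -78.921]
bin [ 444.388 -157.91    42.   ] [-201.875 -173.692]
```

```bash
cat >> h.py <<'E'
from scipy.spatial.transform import Rotation as Ro
YAW=np.radians(-10.95);T0=np.array([675.6,-25.7,0])
def Fm(): return Ro.from_euler('z',YAW).as_matrix()
def fw(p): return Fm()@np.asarray(p,float)+T0
def wf(p): return Fm().T@(np.asarray(p,float)-T0)
def delta(p,R=None,tip=0):
    s=ctrl.get_state();Rt=np.array(s['orientation'])
    d=Rt.T@(np.asarray(p)-s['position'])/1000
    a=np.zeros(3) if R is None else Ro.from_matrix(Rt.T@R).as_rotvec(degrees=True)
    print('t',s['t'],'d(m)',np.round(d,4),'a(deg)',np.round(a,2)); return d,a
def st():
    s=ctrl.get_state()
    print('t %.2f'%s['t'],'p',s['position'],'pf',wf(s['position']),'F',s['contact_force'],'M',s['ft_torque'],'w %.1f'%s['width'],'q',s['joints'])
    return s
S35,C35=np.sin(np.radians(35)),np.cos(np.radians(35))
def dialR(phi): # tool x turned phi deg about tool z from feeder left
    B=Fm()@np.array([[0,C35,S35],[1,0,0],[0,S35,-C35]])
    return B@Ro.from_euler('z',phi,degrees=True).as_matrix()
E
python3 - <<'E'
from h import *
g=np.array([-75,110,66.5])+35*np.array([-S35,0,C35])
print(g,fw(g))
delta(fw(g-130*np.array([S35,0,-C35])),dialR(0))
E
```

```text
[-95.075 110.     95.17 ] [603.151 100.357  95.17 ]
t 0.15 d(m) [-0.481 -0.475  0.042] a(deg) [-28.19 -26.06  82.85]
```

>>> carry_out(deltas=[{"tx": -0.481,"ty": -0.475,"tz": 0.02,"ax": -28.2,"ay": -26.1,"az": 82.9},{"tx": -0.481,"ty": -0.475,"tz": 0.02,"ax": -28.2,"ay": -26.1,"az": 82.9},{"tx": -0.481,"ty": -0.475,"tz": 0.02,"ax": -28.2,"ay": -26.1,"az": 82.9},{"tx": -0.481,"ty": -0.475,"tz": 0.02,"ax": -28.2,"ay": -26.1,"az": 82.9},{"tx": -0.481,"ty": -0.475,"tz": 0.02,"ax": -28.2,"ay": -26.1,"az": 82.9}])

```text
t: 0.65
position: [316.6, 481.1, 236.5]
orientation: [[-0.557, 0.775, 0.299], [0.822, 0.566, 0.065], [-0.119, 0.282, -0.952]]
contact_force: [1.0, 1.1, 0.3]
width: 92.9
```

```bash
python3 - <<'E'
from h import *
st()
g=np.array([-75,110,66.5])+35*np.array([-S35,0,C35])
delta(fw(g-130*np.array([S35,0,-C35])),dialR(0))
E
```

```text
t 0.65 p [316.622 481.126 236.508] pf [-448.715  429.41   236.508] F [1.047 1.064 0.261] M [-0.072  0.256 -0.017] w 92.9 q [-1.549  0.402  0.435  2.126  0.19   0.471 -0.709]
t 0.65 d(m) [-0.416 -0.052  0.073] a(deg) [-14.82 -13.77  43.48]
```

>>> carry_out(deltas=[{"tx": -0.416,"ty": -0.052,"tz": 0.073,"ax": -14.8,"ay": -13.8,"az": 43.5},{"tx": -0.416,"ty": -0.052,"tz": 0.073,"ax": -14.8,"ay": -13.8,"az": 43.5},{"tx": -0.416,"ty": -0.052,"tz": 0.073,"ax": -14.8,"ay": -13.8,"az": 43.5},{"tx": -0.416,"ty": -0.052,"tz": 0.073,"ax": -14.8,"ay": -13.8,"az": 43.5},{"tx": -0.416,"ty": -0.052,"tz": 0.073,"ax": -14.8,"ay": -13.8,"az": 43.5}])

```text
t: 1.15
position: [421.0, 293.8, 218.7]
orientation: [[0.014, 0.858, 0.513], [0.998, 0.022, -0.064], [-0.067, 0.513, -0.856]]
contact_force: [-0.1, 1.1, -0.3]
width: 93.0
```

```bash
python3 - <<'E'
from h import *
st()
g=np.array([-75,110,66.5])+35*np.array([-S35,0,C35])
delta(fw(g-130*np.array([S35,0,-C35])),dialR(0))
E
```

```text
t 1.15 p [420.983 293.784 218.652] pf [-310.668  265.302  218.652] F [-0.123  1.131 -0.28 ] M [0.014 0.547 0.043] w 93.0 q [-1.647  0.501  0.919  2.403  0.493  0.11  -1.333]
t 1.15 d(m) [-0.176  0.081  0.082] a(deg) [-3.74 -2.33 10.6 ]
```

>>> carry_out(deltas=[{"tx": -0.176,"ty": 0.081,"tz": 0.082,"ax": -3.7,"ay": -2.3,"az": 10.6},{"tx": -0.176,"ty": 0.081,"tz": 0.082,"ax": -3.7,"ay": -2.3,"az": 10.6},{"tx": -0.176,"ty": 0.081,"tz": 0.082,"ax": -3.7,"ay": -2.3,"az": 10.6},{"tx": -0.176,"ty": 0.081,"tz": 0.082,"ax": -3.7,"ay": -2.3,"az": 10.6},{"tx": -0.176,"ty": 0.081,"tz": 0.082,"ax": -3.7,"ay": -2.3,"az": 10.6}])

```text
t: 1.65
position: [449.3, 219.4, 199.9]
orientation: [[0.168, 0.841, 0.514], [0.983, -0.106, -0.148], [-0.07, 0.531, -0.845]]
contact_force: [0.9, -1.8, 0.9]
width: 92.8
```

```bash
python3 - <<'E'
from h import *
st()
g=np.array([-75,110,66.5])+35*np.array([-S35,0,C35])
delta(fw(g-130*np.array([S35,0,-C35])),dialR(0))
cv2.imwrite('pics/w1.png',ctrl.capture('wrist'))
cv2.imwrite('pics/s1.png',ctrl.capture('scene'))
E
```

```text
t 1.65 p [449.33  219.439 199.901] pf [-268.715  197.695  199.901] F [ 0.886 -1.807  0.895] M [-0.028  0.602 -0.028] w 92.8 q [-1.272  0.434  0.532  2.447  1.434  0.283 -2.349]
t 1.65 d(m) [-0.09   0.08   0.056] a(deg) [-2.82  2.64  3.27]
```

View pics/w1.png

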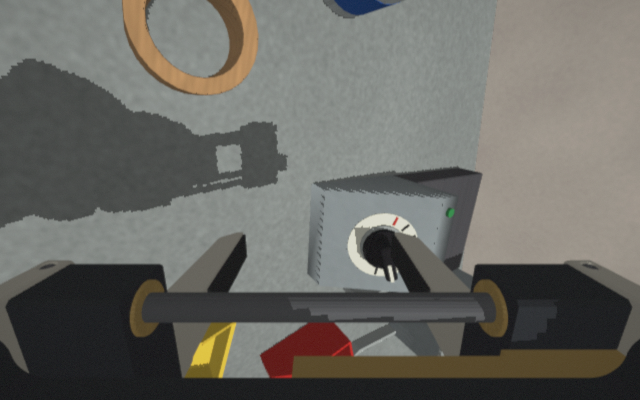

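View pics/s1.png

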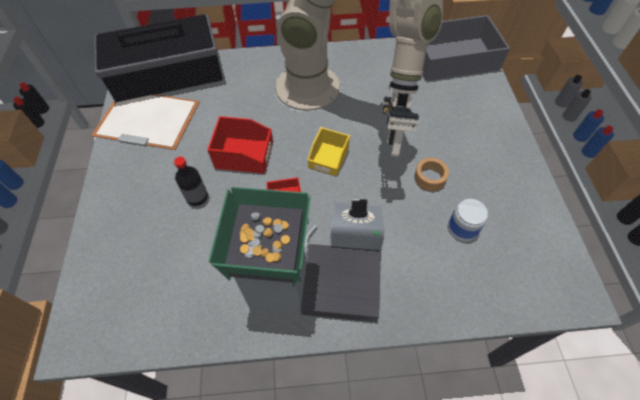

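```bash
python3 - <<'E'
import cv2
a=cv2.imread('pics/w1.png')
cv2.imwrite('pics/w1c.png',cv2.resize(a[160:300,300:480],None,fx=4,fy=4,interpolation=cv2.INTER_CUBIC))
E
```

```text
(no output)
```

View pics/w1c.png

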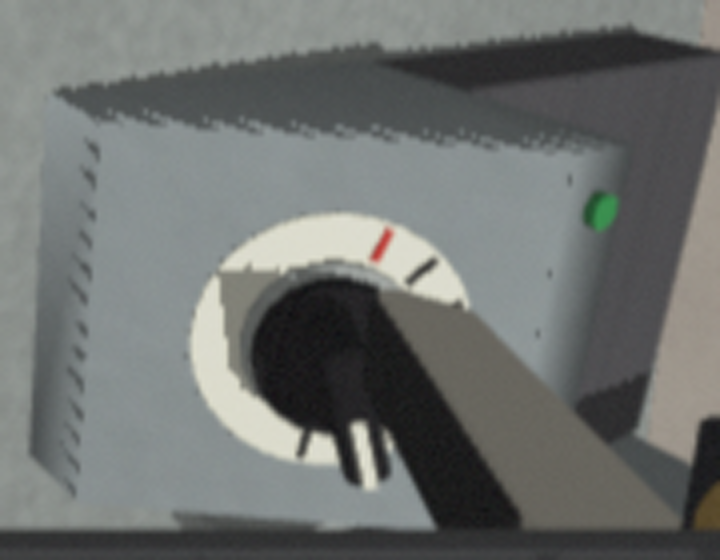

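```bash
python3 - <<'E'
from h import *
# pose static since state read; use current state
C=cam('wrist')
n=np.array([-S35,0,C35])
def onface(uv,h):
    o,d=ray(C,uv);o=wf(o);d=Fm().T@d
    p0=np.array([0,0,119])+h*n   # face plane through top edge? check
    k=((p0-o)@n)/(d@n);return o+k*d
cr=lambda u,v:(300+u/4-.375,160+v/4-.375)
# face plane z=119-|x|tan35 assumed
def ab(p): # in-face coords: right(-y), up slope from centre
    q=p-np.array([-75,110,119-75*np.tan(np.radians(35))]); return -q[1], q@np.array([C35,0,S35])
for nm,uv in dict(red_in=(375,260),red_out=(390,230),t1in=(410,283),t1out=(436,260),t7in=(308,430),t7out=(300,457),ringtop=(340,212),ringleft=(190,340),ringbot=(330,465)).items():
    print(nm,ab(onface(cr(*uv),0)))
for nm,uv in dict(wl_out=(370,488),wl_top=(360,425)).items():
    print(nm,[ab(onface(cr(*uv),h)) for h in (49,35,15)])
st()
E
```

```text
red_in (np.float64(-18.572876702925754), np.float64(11.82740385549776))
red_out (np.float64(-29.764337783221748), np.float64(15.297214179098422))
t1in (np.float64(-10.999225923770751), np.float64(24.643655946608874))
t1out (np.float64(-20.05327129896901), np.float64(32.012446814743974))
t7in (np.float64(48.79721315216992), np.float64(-2.876083448519898))
t7out (np.float64(60.155839106968756), np.float64(-4.432944302889418))
ringtop (np.float64(-35.0092681992291), np.float64(-1.9719462721284615))
ringleft (np.float64(16.292361026090987), np.float64(-47.686811077733914))
ringbot (np.float64(62.5711057101459), np.float64(6.627149331289622))
wl_out [(np.float64(38.00652747031012), np.float64(8.365636493589081)), (np.float64(47.427518177076365), np.float64(12.2892791274718)), (np.float64(60.886076329599575), np.float64(17.894482890161402))]
wl_top [(np.float64(15.813234571869145), np.float64(2.3570045929052545)), (np.float64(24.220693093676033), np.float64(6.00624261964901)), (np.float64(36.231348124828656), np.float64(11.219439800711505))]
t 1.75 p [449.9   215.365 199.563] pf [-267.381  193.804  199.563] F [-0.021  0.377 -0.422] M [ 0.093  0.61  -0.043] w 93.0 q [-1.261  0.432  0.529  2.448  1.428  0.282 -2.343]
```

```bash
python3 - <<'E'
from h import *
Ct,Cs=cam('top'),cam('scene')
ct=lambda u,v:(240+u/5-.4,120+v/5-.4)
cs=lambda u,v:(260+u/5-.4,160+v/5-.4)
def T(a,b):
    x,r=tri(ray(Ct,ct(*a)),ray(Cs,cs(*b)));print(wf(x),x,r[0])
T((201,263),(492,281)) # ring centre
T((122,262),(577,285)) # ring left
T((282,262),(408,278))
T((128,112),(582,363)) # green lamp
T((350,148),(358,375))
T((80,365),(610,235))
T((308,402),(372,218))
a=cv2.imread('pics/top0.png')
for nm,img,roi in(('top',a,(150,195,255,305)),('scene',cv2.imread('pics/scene0.png'),(200,232,335,385))):
    y0,y1,x0,x1=roi;c=img[y0:y1,x0:x1].astype(int);m=(c.min(2)>165)&(c.max(2)-c.min(2)<40)
    ys,xs=np.nonzero(m);print(nm,m.sum(),xs.min()+x0,xs.max()+x0,ys.min()+y0,ys.max()+y0)
E
```

```text
[-87.355 111.     83.445] [610.92   99.872  83.445] 0.44269108746615704
[-93.431 158.064  75.816] [613.895 147.234  75.816] 1.377750383936843
[-80.208  64.331  91.701] [609.072  52.696  91.701] 0.25439931275603334
[-17.355 159.715 128.295] [688.899 134.404 128.295] 0.508213028811517
[-11.266  39.478 103.515] [672.038  15.199 103.515] 3.0341692358580947
[-152.962  179.067   34.119] [559.437 179.162  34.119] 2.2008999512301815
[-151.708   39.07    34.364] [534.075  41.476  34.364] 0.4340604905633101
top 91 265 294 159 185
scene 119 342 374 209 222
```

```bash
python3 - <<'E'
from h import *
C=cam('top')
cr=lambda u,v:(240+u/5-.4,120+v/5-.4)
pts=[((80,365),(-150,180),34),((308,402),(-150,40),34),((455,240),(-40,-34),22),((643,278),(-40,-146),22),((405,298),(-82,-9),22),((668,343),(-82,-171),22)]
P=np.array([onz(C,cr(*a),z)[:2] for a,f,z in pts]);F=np.array([f for a,f,z in pts],float)
def fit(P,F):
    pc,fc=P.mean(0),F.mean(0);p=P-pc;f=F-fc
    yaw=np.arctan2((f[:,0]*p[:,1]-f[:,1]*p[:,0]).sum(),(f*p).sum())
    R=np.array([[np.cos(yaw),-np.sin(yaw)],[np.sin(yaw),np.cos(yaw)]]);t=pc-R@fc
    print(np.degrees(yaw),t,'res',((P-t)@R-F).round(1).tolist());return R,t
fit(P,F);R,t=fit(P[:4],F[:4])
print(R.T@(onz(C,cr(201,263),80)[:2]-t),R.T@(onz(C,cr(201,263),75)[:2]-t),R.T@(onz(C,cr(128,112),119)[:2]-t))
E
```

```text
-10.18443263100029 [676.09  -24.894] res [[-0.7, -2.0], [-1.4, -0.2], [1.5, 1.8], [-3.8, -2.7], [3.4, 1.4], [1.1, 1.7]]
-10.436588244846076 [674.725 -25.853] res [[-0.3, -1.5], [-0.4, 0.3], [2.8, 2.8], [-2.0, -1.7]]
[-84.95 112.06] [-84.179 112.664] [-13.005 162.295]
```

```bash
sed -i 's/^YAW=.*/YAW=np.radians(-10.4);T0=np.array([675.2,-25.5,0])/' h.py; cat >> h.py <<'E'
N=np.array([-S35,0,C35]); FC=np.array([-85,110,79.5]); G=FC+35*N
E
python3 - <<'E'
from h import *
st();delta(fw(G+110*N),dialR(-6))
E
```

```text
t 1.75 p [449.9   215.365 199.563] pf [-265.079  196.237  199.563] F [-0.021  0.377 -0.422] M [ 0.093  0.61  -0.043] w 93.0 q [-1.261  0.432  0.529  2.448  1.428  0.282 -2.343]
t 1.75 d(m) [-0.086  0.078  0.057] a(deg) [-3.2   3.02 -3.53]
```

>>> carry_out(deltas=[{"tx": -0.04,"ty": 0.04,"tz": 0.02,"ax": -3.2,"ay": 3.0,"az": -3.5},{"tx": -0.086,"ty": 0.078,"tz": 0.057,"ax": -3.2,"ay": 3.0,"az": -3.5},{"tx": -0.086,"ty": 0.078,"tz": 0.057,"ax": -3.2,"ay": 3.0,"az": -3.5},{"tx": -0.086,"ty": 0.078,"tz": 0.057,"ax": -3.2,"ay": 3.0,"az": -3.5},{"tx": -0.086,"ty": 0.078,"tz": 0.057,"ax": -3.2,"ay": 3.0,"az": -3.5}])

```text
t: 2.25
position: [530.6, 111.7, 198.4]
orientation: [[0.097, 0.82, 0.563], [0.993, -0.045, -0.106], [-0.062, 0.57, -0.819]]
contact_force: [0.2, -0.1, 0.2]
width: 92.9
```

```bash
python3 - <<'E'
from h import *
st();a=ctrl.capture('wrist');delta(fw(G+110*N),dialR(-6))
cv2.imwrite('pics/w2.png',a)
cv2.imwrite('pics/w2c.png',cv2.resize(a[130:310,220:420],None,fx=3,fy=3,interpolation=cv2.INTER_CUBIC))
E
```

```text
t 2.25 p [530.599 111.706 198.359] pf [-166.994  108.848  198.359] F [ 0.163 -0.052  0.24 ] M [0.02  0.603 0.023] w 92.9 q [-0.582  0.4    0.06   2.456  2.046  0.411 -2.601]
t 2.3 d(m) [ 0.004 -0.002 -0.001] a(deg) [ 0.03  0.3  -0.17]
```

View pics/w2.png

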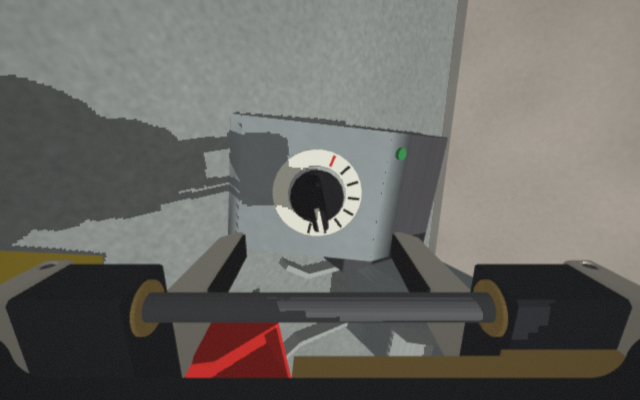

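View pics/w2c.png

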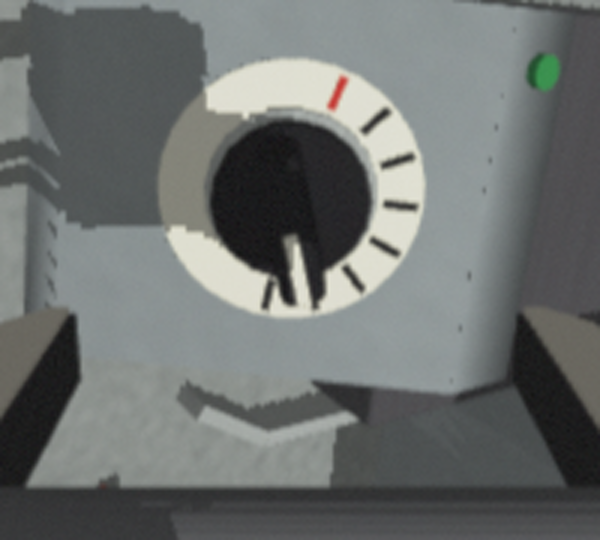

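```bash
cat >> h.py <<'E'
def onface(C,uv,h):
    o,d=ray(C,uv);o=wf(o);d=Fm().T@d
    k=((FC+h*N-o)@N)/(d@N);return o+k*d
def ab(p):
    q=p-FC; return np.array([-q[1], q@np.array([C35,0,S35])])
E
python3 - <<'E'
from h import *
s=st();C=cam('wrist',s)
cr=lambda u,v:(220+u/3-.33,130+v/3-.33)
for nm,uv in dict(red=(338,94),t1=(376,121),t3=(400,206),t5=(353,278),t7=(268,294),top=(292,57),left=(158,188),right=(426,188),bot=(292,318),hub_l=(210,190),hub_r=(372,190)).items():
    p=ab(onface(C,cr(*uv),0));print(nm,p,np.degrees(np.arctan2(*p)))
a=ab(onface(C,cr(290,238),49));b=ab(onface(C,cr(308,308),49));print(a,b,np.degrees(np.arctan2(*(b-a))))
m=cv2.imread('pics/w2.png')
E
```

```text
t 2.30 p [531.565 109.326 198.727] pf [-165.614  106.683  198.727] F [ 1.772 -4.181  0.653] M [-0.166  0.487 -0.134] w 92.8 q [-0.578  0.4    0.061  2.456  2.047  0.412 -2.601]
red [-34.28   12.969] -69.27710718561826
t1 [-26.497  26.801] -44.674238490548156
t3 [ 2.309 38.916] 3.3960286794470145
t5 [30.496 25.837] 49.72848110334365
t7 [39.657 -3.795] 95.46634131204185
top [-44.922  -3.585] -94.56343620228301
left [  4.332 -45.253] 174.5322254360928
right [-5.016 46.989] -6.092953459981224
bot [48.063  5.705] 83.23025458005037
hub_l [  3.232 -27.303] 173.2495855524085
hub_r [-2.423 28.494] -4.859632541027488
[1.902 0.743] [23.225  8.26 ] 70.58143109789522
```

```bash
sed -i 's/FC=np.array(\[-85,110,79.5\])/FC=np.array([-84.2,108.5,80.1])/' h.py; python3 - <<'E'
from h import *
st();delta(fw(G+110*N),dialR(-18)); delta(fw(G+10*N),dialR(-18))
E
```

```text
t 2.30 p [531.565 109.326 198.727] pf [-165.614  106.683  198.727] F [ 1.772 -4.181  0.653] M [-0.166  0.487 -0.134] w 92.8 q [-0.578  0.4    0.061  2.456  2.047  0.412 -2.601]
t 2.3 d(m) [ 0.002 -0.001 -0.001] a(deg) [  0.     0.3  -12.17]
t 2.3 d(m) [ 0.003 -0.001  0.099] a(deg) [  0.     0.3  -12.17]
```

>>> carry_out(deltas=[{"tx": 0.002,"ty": -0.001,"tz": 0.0,"ax": 0,"ay": 0.3,"az": -8},{"tx": 0.002,"ty": -0.001,"tz": 0.01,"ax": 0,"ay": 0.3,"az": -12},{"tx": 0.002,"ty": -0.001,"tz": 0.04,"ax": 0,"ay": 0.3,"az": -12},{"tx": 0.003,"ty": -0.001,"tz": 0.06,"ax": 0,"ay": 0.3,"az": -12},{"tx": 0.003,"ty": -0.001,"tz": 0.06,"ax": 0,"ay": 0.3,"az": -12}])

```text
t: 2.8
position: [565.1, 106.2, 146.7]
orientation: [[-0.076, 0.824, 0.561], [0.981, 0.162, -0.106], [-0.178, 0.543, -0.821]]
contact_force: [-0.9, 0.2, 0.7]
width: 93.4
```

```bash
python3 - <<'E'
from h import *
st(); delta(fw(G+10*N),dialR(-18))
a=ctrl.capture('wrist');cv2.imwrite('pics/w3.png',a)
E
```

```text
t 2.80 p [565.136 106.221 146.715] pf [-132.034  109.689  146.715] F [-0.894  0.214  0.678] M [0.005 0.64  0.005] w 93.4 q [-0.467  0.535 -0.019  2.426  2.252  0.486 -2.567]
t 2.8 d(m) [-0.001  0.001  0.037] a(deg) [-0.2   0.11 -0.03]
```

View pics/w3.png

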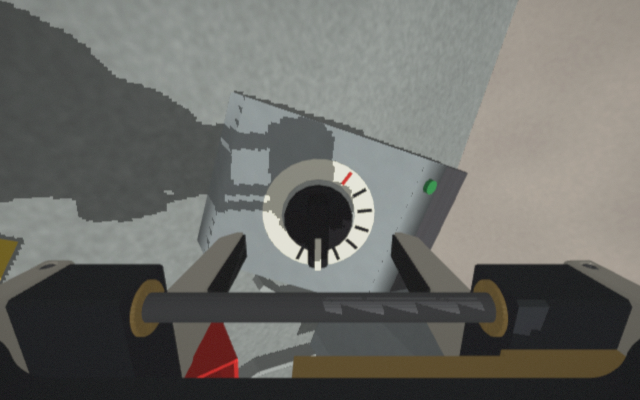

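>>> carry_out(deltas=[{"tx": -0.001,"ty": 0.001,"tz": 0.02},{"tx": -0.001,"ty": 0.001,"tz": 0.037},{"tx": -0.001,"ty": 0.001,"tz": 0.037},{"tx": -0.001,"ty": 0.001,"tz": 0.037}])

```text
invalid input
```

>>> carry_out(deltas=[{"tx": 0},{"tx": 0},{"tx": 0},{"tx": 0},{"tx": 0}], gripper=1)

```text
invalid input
```

```bash
python3 - <<'E'
from h import *
st(); delta(fw(G+10*N),dialR(-18))
E
```

```text
t 2.85 p [564.38  106.104 147.593] pf [-132.756  109.437  147.593] F [0.121 0.359 0.25 ] M [ 0.065  0.619 -0.009] w 92.6 q [-0.468  0.533 -0.019  2.428  2.251  0.485 -2.567]
t 2.85 d(m) [-0.001  0.001  0.038] a(deg) [-0.19  0.09 -0.05]
```

>>> carry_out(deltas=[{"tx": -0.001,"ty": 0.001,"tz": 0.02,"ax": 0,"ay": 0,"az": 0},{"tx": -0.001,"ty": 0.001,"tz": 0.038,"ax": 0,"ay": 0,"az": 0},{"tx": -0.001,"ty": 0.001,"tz": 0.038,"ax": 0,"ay": 0,"az": 0},{"tx": -0.001,"ty": 0.001,"tz": 0.038,"ax": 0,"ay": 0,"az": 0}])

```text
t: 3.25
position: [585.7, 101.5, 117.6]
orientation: [[-0.076, 0.824, 0.561], [0.981, 0.163, -0.106], [-0.179, 0.542, -0.821]]
contact_force: [0.4, -0.1, 0.7]
width: 93.5
```

>>> carry_out(deltas=[{"tx": 0,"ty": 0,"tz": 0,"ax": 0,"ay": 0,"az": 0},{"tx": 0,"ty": 0,"tz": 0,"ax": 0,"ay": 0,"az": 0},{"tx": 0,"ty": 0,"tz": 0,"ax": 0,"ay": 0,"az": 0},{"tx": 0,"ty": 0,"tz": 0,"ax": 0,"ay": 0,"az": 0},{"tx": 0,"ty": 0,"tz": 0,"ax": 0,"ay": 0,"az": 0}], gripper=1)

```text
t: 3.75
position: [585.7, 101.5, 117.8]
orientation: [[-0.076, 0.824, 0.561], [0.981, 0.163, -0.106], [-0.179, 0.542, -0.821]]
contact_force: [-0.7, 0.3, -0.5]
width: 57.5
```

```bash
python3 - <<'E'
from h import *
st(); delta(fw(G+10*N),dialR(-18))
E
```

```text
t 3.75 p [585.662 101.525 117.784] pf [-110.997  108.775  117.784] F [-0.666  0.284 -0.486] M [0.029 0.598 0.002] w 57.5 q [-0.384  0.608 -0.092  2.399  2.295  0.542 -2.581]
t 3.75 d(m) [-0.     0.     0.001] a(deg) [-0.23  0.11  0.02]
```

Keep closing.

>>> carry_out(deltas=[{"tx": 0,"ty": 0,"tz": 0,"ax": 0,"ay": 0,"az": 0},{"tx": 0,"ty": 0,"tz": 0,"ax": 0,"ay": 0,"az": 0},{"tx": 0,"ty": 0,"tz": 0,"ax": 0,"ay": 0,"az": 0},{"tx": 0,"ty": 0,"tz": 0,"ax": 0,"ay": 0,"az": 0},{"tx": 0,"ty": 0,"tz": 0,"ax": 0,"ay": 0,"az": 0}])

```text
t: 4.25
position: [585.7, 101.4, 117.7]
orientation: [[-0.076, 0.824, 0.561], [0.981, 0.163, -0.106], [-0.179, 0.542, -0.821]]
contact_force: [-0.1, -0.8, 0.7]
width: 17.9
```

>>> carry_out(deltas=[{"tx": 0,"ty": 0,"tz": 0,"ax": 0,"ay": 0,"az": 0},{"tx": 0,"ty": 0,"tz": 0,"ax": 0,"ay": 0,"az": 0}])

```text
t: 4.45
position: [585.1, 101.3, 117.4]
orientation: [[-0.076, 0.825, 0.56], [0.981, 0.163, -0.106], [-0.179, 0.541, -0.822]]
contact_force: [-1.9, -0.0, -2.1]
width: 14.0
```

```bash
python3 - <<'E'
from h import *
st(); delta(fw(G+10*N),dialR(-18))
a=ctrl.capture('wrist');cv2.imwrite('pics/w4.png',a)
E
```

```text
t 4.45 p [585.142 101.321 117.431] pf [-111.472  108.48   117.431] F [-1.892 -0.043 -2.142] M [ 0.048  1.049 -0.039] w 14.0 q [-0.384  0.608 -0.092  2.4    2.295  0.542 -2.581]
t 4.45 d(m) [-0.     0.001  0.001] a(deg) [-0.3   0.11  0.01]
```

View pics/w4.png

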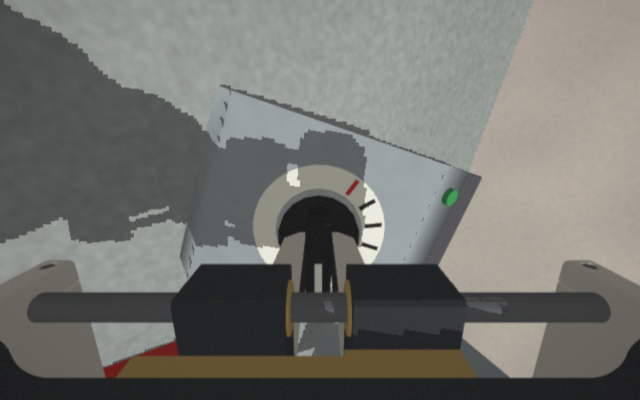

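>>> carry_out(deltas=[{"tx": 0,"ty": 0,"tz": 0,"ax": 0,"ay": 0,"az": -6},{"tx": 0,"ty": 0,"tz": 0,"ax": 0,"ay": 0,"az": -12},{"tx": 0,"ty": 0,"tz": 0,"ax": 0,"ay": 0,"az": -18},{"tx": 0,"ty": 0,"tz": 0,"ax": 0,"ay": 0,"az": -24},{"tx": 0,"ty": 0,"tz": 0,"ax": 0,"ay": 0,"az": -30}])

```text
t: 5.0
position: [586.3, 102.0, 118.1]
orientation: [[-0.481, 0.673, 0.562], [0.765, 0.635, -0.105], [-0.428, 0.379, -0.82]]
contact_force: [0.9, 2.0, 0.6]
width: 13.6
```

```bash
python3 - <<'E'
from h import *
st(); delta(fw(G+10*N),dialR(-78))
E
```

```text
t 5.00 p [586.273 101.977 118.098] pf [-110.478  109.33   118.098] F [0.948 2.023 0.639] M [0.423 0.093 0.032] w 13.6 q [-0.49   0.611  0.058  2.405  2.427  0.489 -2.196]
t 5.0 d(m) [-0.    -0.001  0.001] a(deg) [ -0.17  -0.05 -29.76]
```

>>> carry_out(deltas=[{"tx": 0,"ty": 0,"tz": 0,"ax": 0,"ay": 0,"az": -7},{"tx": 0,"ty": 0,"tz": 0,"ax": 0,"ay": 0,"az": -14},{"tx": 0,"ty": 0,"tz": 0,"ax": 0,"ay": 0,"az": -21},{"tx": 0,"ty": 0,"tz": 0,"ax": 0,"ay": 0,"az": -28},{"tx": 0,"ty": 0,"tz": 0,"ax": 0,"ay": 0,"az": -35}])

```text
t: 5.5
position: [587.2, 103.5, 118.6]
orientation: [[-0.781, 0.269, 0.564], [0.257, 0.961, -0.103], [-0.569, 0.064, -0.819]]
contact_force: [1.4, 4.1, 0.4]
width: 13.5
```

```bash
python3 - <<'E'
from h import *
st(); delta(fw(G+10*N),dialR(-118))
E
```

```text
t 5.50 p [587.184 103.472 118.561] pf [-109.852  110.965  118.561] F [1.417 4.057 0.359] M [0.761 0.432 0.432] w 13.5 q [-0.607  0.626  0.228  2.411  2.619  0.44  -1.783]
t 5.5 d(m) [ 0.001 -0.003  0.001] a(deg) [  0.02  -0.03 -34.41]
```

>>> carry_out(deltas=[{"tx": 0,"ty": 0,"tz": 0,"ax": 0,"ay": 0,"az": -7},{"tx": 0,"ty": 0,"tz": 0,"ax": 0,"ay": 0,"az": -14},{"tx": 0,"ty": 0,"tz": 0,"ax": 0,"ay": 0,"az": -21},{"tx": 0,"ty": 0,"tz": 0,"ax": 0,"ay": 0,"az": -28},{"tx": 0,"ty": 0,"tz": 0,"ax": 0,"ay": 0,"az": -35}])

```text
t: 6.0
position: [587.3, 105.3, 118.4]
orientation: [[-0.792, -0.234, 0.564], [-0.347, 0.932, -0.101], [-0.502, -0.275, -0.82]]
contact_force: [-0.8, 5.7, -2.6]
width: 13.8
```

```bash
python3 - <<'E'
from h import *
s=st(); d,a=delta(fw(G+10*N),dialR(-162));print('Mz tool',s['orientation'].T@s['ft_torque'],s['orientation'].T@s['contact_force'])
E
```

```text
t 6.00 p [587.317 105.264 118.421] pf [-110.044  112.751  118.421] F [-0.792  5.722 -2.608] M [1.118 1.038 0.314] w 13.8 q [-0.712  0.651  0.386  2.417  2.845  0.411 -1.402]
t 6.0 d(m) [ 0.003 -0.003  0.001] a(deg) [  0.15   0.1  -43.03]
Mz tool [-1.404  0.62   0.269] [-0.049  6.239  1.116]
```

>>> carry_out(deltas=[{"tx": 0,"ty": 0.0005,"tz": 0,"ax": 0,"ay": 0,"az": -7},{"tx": 0,"ty": 0.001,"tz": 0,"ax": 0,"ay": 0,"az": -14},{"tx": 0,"ty": 0.001,"tz": 0,"ax": 0,"ay": 0,"az": -21},{"tx": 0,"ty": 0.001,"tz": 0,"ax": 0,"ay": 0,"az": -28},{"tx": 0,"ty": 0.001,"tz": 0,"ax": 0,"ay": 0,"az": -34}])

```text
t: 6.5
position: [586.5, 106.8, 117.7]
orientation: [[-0.522, -0.641, 0.563], [-0.813, 0.574, -0.1], [-0.259, -0.51, -0.821]]
contact_force: [-1.0, 2.9, -3.6]
width: 14.0
```

```bash
python3 - <<'E'
from h import *
s=st(); d,a=delta(fw(G+10*N),dialR(-162));print('Mz tool',s['orientation'].T@s['ft_torque'],s['orientation'].T@s['contact_force'])
cv2.imwrite('pics/w5.png',ctrl.capture('wrist'))
E
```

```text
t 6.50 p [586.512 106.767 117.676] pf [-111.108  114.084  117.676] F [-1.007  2.888 -3.559] M [ 0.348  1.394 -0.152] w 14.0 q [-0.804  0.686  0.528  2.422  3.081  0.404 -1.049]
t 6.5 d(m) [ 0.005 -0.003  0.001] a(deg) [ 0.2   0.12 -8.68]
Mz tool [-1.275  0.655  0.181] [-0.899  4.117  2.065]
```

View pics/w5.png

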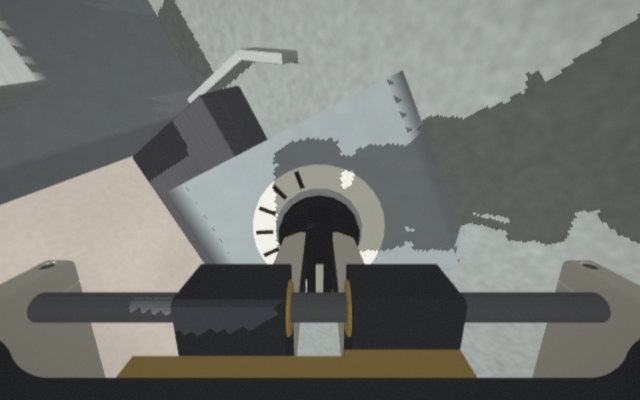

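>>> carry_out(deltas=[{"tx": 0.001,"ty": 0,"tz": 0,"ax": 0,"ay": 0,"az": -4},{"tx": 0.002,"ty": 0,"tz": 0,"ax": 0,"ay": 0,"az": -7},{"tx": 0.003,"ty": 0,"tz": 0,"ax": 0,"ay": 0,"az": -10},{"tx": 0.004,"ty": 0,"tz": 0,"ax": 0,"ay": 0,"az": -13},{"tx": 0.004,"ty": 0,"tz": 0,"ax": 0,"ay": 0,"az": -13}])

```text
t: 7.05
position: [585.9, 106.5, 117.2]
orientation: [[-0.356, -0.744, 0.566], [-0.924, 0.37, -0.095], [-0.139, -0.557, -0.819]]
contact_force: [-1.7, 8.8, 3.5]
width: 14.8
```

```bash
python3 - <<'E'
from h import *
s=st(); d,a=delta(fw(G+10*N),dialR(-162));print('Mz tool',s['orientation'].T@s['ft_torque'],s['orientation'].T@s['contact_force'])
E
```

```text
t 7.05 p [585.924 106.549 117.212] pf [-111.647  113.763  117.212] F [-1.676  8.812  3.459] M [1.798 0.366 0.401] w 14.8 q [-0.831  0.703  0.578  2.429  3.179  0.421 -0.915]
t 7.05 d(m) [ 0.005 -0.002  0.001] a(deg) [0.12 0.51 4.7 ]
Mz tool [-1.034 -1.424  0.655] [-8.028  2.583 -4.615]
```

>>> carry_out(deltas=[{"tx": 0,"ty": 0,"tz": 0,"ax": 0,"ay": 0,"az": -3},{"tx": 0,"ty": 0,"tz": 0,"ax": 0,"ay": 0,"az": -6},{"tx": 0,"ty": 0,"tz": 0,"ax": 0,"ay": 0,"az": -6}])

```text
t: 7.35
position: [586.1, 106.9, 117.3]
orientation: [[-0.276, -0.776, 0.567], [-0.958, 0.272, -0.094], [-0.081, -0.569, -0.819]]
contact_force: [-1.7, 2.6, -0.1]
width: 15.8
```

```bash
python3 - <<'E'
from h import *
s=st(); d,a=delta(fw(G+10*N),dialR(-162));print('Mz tool',s['orientation'].T@s['ft_torque'],s['orientation'].T@s['contact_force'])
cv2.imwrite('pics/w6.png',ctrl.capture('wrist'))
E
```

```text
t 7.35 p [586.067 106.927 117.255] pf [-111.574  114.162  117.255] F [-1.691  2.585 -0.065] M [ 0.941  0.874 -0.369] w 15.8 q [-0.846  0.71   0.602  2.43   3.221  0.425 -0.854]
t 7.35 d(m) [ 0.005 -0.002  0.001] a(deg) [ 0.08  0.55 10.7 ]
Mz tool [-1.067 -0.283  0.753] [-2.004  2.052 -1.148]
```

View pics/w6.png

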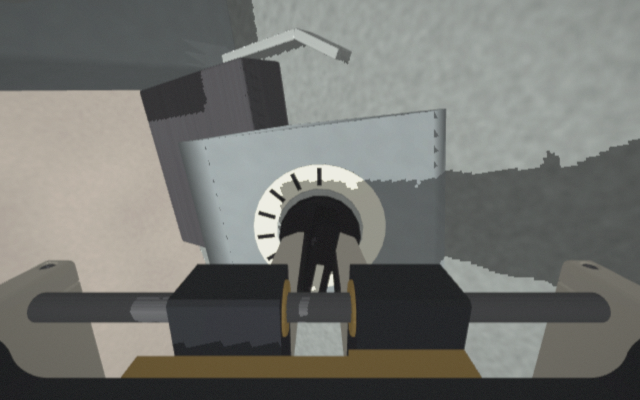

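>>> carry_out(deltas=[{"tx": 0,"ty": 0,"tz": 0,"ax": 0,"ay": 0,"az": 0},{"tx": 0,"ty": 0,"tz": 0,"ax": 0,"ay": 0,"az": 0},{"tx": 0,"ty": 0,"tz": 0,"ax": 0,"ay": 0,"az": 0},{"tx": 0,"ty": 0,"tz": 0,"ax": 0,"ay": 0,"az": 0},{"tx": 0,"ty": 0,"tz": 0,"ax": 0,"ay": 0,"az": 0}], gripper=0.3)

```text
t: 7.9
position: [586.1, 106.8, 117.3]
orientation: [[-0.277, -0.776, 0.567], [-0.957, 0.273, -0.094], [-0.082, -0.568, -0.819]]
contact_force: [0.2, 0.2, 0.3]
width: 51.3
```

>>> carry_out(deltas=[{"tx": 0.004,"ty": -0.002,"tz": 0,"ax": 0,"ay": 0.5,"az": 5},{"tx": 0.004,"ty": -0.002,"tz": 0,"ax": 0,"ay": 0.5,"az": 10.7},{"tx": 0.004,"ty": -0.002,"tz": 0,"ax": 0,"ay": 0.5,"az": 10.7}])

```text
t: 8.2
position: [586.6, 102.3, 118.2]
orientation: [[-0.423, -0.71, 0.564], [-0.888, 0.448, -0.102], [-0.18, -0.544, -0.82]]
contact_force: [-0.1, 0.4, -0.1]
width: 64.8
```

```bash
python3 - <<'E'
from h import *
s=st(); d,a=delta(fw(G+10*N),dialR(-162))
a=ctrl.capture('wrist')
cv2.imwrite('pics/w7.png',a)
E
```

```text
t 8.20 p [586.626 102.267 118.221] pf [-110.183  109.679  118.221] F [-0.05   0.449 -0.059] M [0.179 0.608 0.038] w 64.8 q [-0.818  0.695  0.564  2.426  3.145  0.411 -0.961]
t 8.2 d(m) [0.001 0.    0.001] a(deg) [ 0.07  0.05 -0.22]
```

View pics/w7.png

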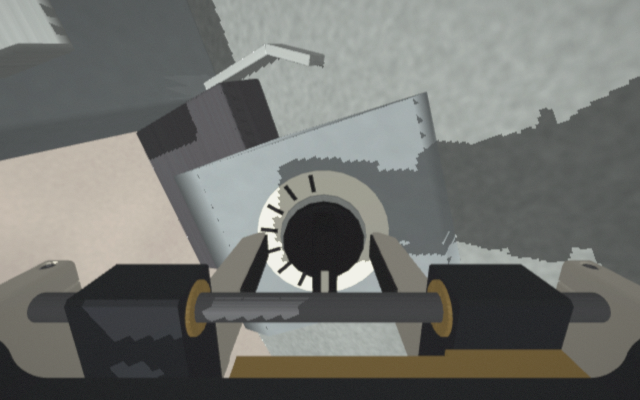

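>>> carry_out(deltas=[{"tx": 0.001,"ty": 0.0015,"tz": 0.001,"ax": 0,"ay": 0,"az": 0},{"tx": 0.001,"ty": 0.0015,"tz": 0.001,"ax": 0,"ay": 0,"az": 0},{"tx": 0.001,"ty": 0.0015,"tz": 0.001,"ax": 0,"ay": 0,"az": 0},{"tx": 0.001,"ty": 0.0015,"tz": 0.001,"ax": 0,"ay": 0,"az": 0},{"tx": 0.001,"ty": 0.0015,"tz": 0.001,"ax": 0,"ay": 0,"az": 0}], gripper=1)

```text
t: 8.75
position: [585.7, 102.1, 116.3]
orientation: [[-0.42, -0.711, 0.563], [-0.89, 0.445, -0.102], [-0.178, -0.544, -0.82]]
contact_force: [0.5, 0.6, 0.2]
width: 29.6
```

>>> carry_out(deltas=[{"tx": 0,"ty": 0,"tz": 0,"ax": 0,"ay": 0,"az": 0},{"tx": 0,"ty": 0,"tz": 0,"ax": 0,"ay": 0,"az": 0},{"tx": 0,"ty": 0,"tz": 0,"ax": 0,"ay": 0,"az": 0},{"tx": 0,"ty": 0,"tz": 0,"ax": 0,"ay": 0,"az": 0}])

```text
t: 9.15
position: [584.8, 102.6, 115.7]
orientation: [[-0.419, -0.713, 0.562], [-0.89, 0.444, -0.101], [-0.177, -0.543, -0.821]]
contact_force: [-3.6, 4.2, -4.3]
width: 13.7
```

```bash
python3 - <<'E'
from h import *
s=st(); d,a=delta(fw(G+10*N),dialR(-90))
E
```

```text
t 9.15 p [584.787 102.644 115.713] pf [-112.06   109.717  115.713] F [-3.572  4.218 -4.346] M [1.008 1.694 0.264] w 13.7 q [-0.818  0.7    0.561  2.43   3.147  0.417 -0.96 ]
t 9.15 d(m) [ 0.    -0.003  0.   ] a(deg) [ 0.19 -0.09 72.09]
```

>>> carry_out(deltas=[{"tx": 0,"ty": 0,"tz": 0,"ax": 0,"ay": 0,"az": 7},{"tx": 0,"ty": 0,"tz": 0,"ax": 0,"ay": 0,"az": 14},{"tx": 0,"ty": 0,"tz": 0,"ax": 0,"ay": 0,"az": 21},{"tx": 0,"ty": 0,"tz": 0,"ax": 0,"ay": 0,"az": 28},{"tx": 0,"ty": 0,"tz": 0,"ax": 0,"ay": 0,"az": 35}])

```text
t: 9.65
position: [584.3, 103.3, 115.3]
orientation: [[-0.754, -0.342, 0.561], [-0.472, 0.876, -0.101], [-0.457, -0.341, -0.822]]
contact_force: [-1.9, 4.3, -5.8]
width: 13.6
```

```bash
python3 - <<'E'
from h import *
s=st(); d,a=delta(fw(G+10*N),dialR(-90));print('Mz tool',s['orientation'].T@s['ft_torque'],s['orientation'].T@s['contact_force'])
E
```

```text
t 9.65 p [584.274 103.321 115.289] pf [-112.687  110.291  115.289] F [-1.857  4.262 -5.802] M [0.747 1.382 0.493] w 13.6 q [-0.727  0.662  0.413  2.425  2.901  0.417 -1.321]
t 9.65 d(m) [-0.001 -0.003  0.   ] a(deg) [ 0.21 -0.2  36.91]
Mz tool [-1.441  0.787 -0.125] [2.039 6.344 3.297]
```

>>> carry_out(deltas=[{"tx": 0,"ty": 0,"tz": 0,"ax": 0,"ay": 0,"az": 7.5},{"tx": 0,"ty": 0,"tz": 0,"ax": 0,"ay": 0,"az": 15},{"tx": 0,"ty": 0,"tz": 0,"ax": 0,"ay": 0,"az": 22.5},{"tx": 0,"ty": 0,"tz": 0,"ax": 0,"ay": 0,"az": 30},{"tx": 0,"ty": 0,"tz": 0,"ax": 0,"ay": 0,"az": 37}])

```text
t: 10.15
position: [584.2, 104.3, 115.1]
orientation: [[-0.808, 0.183, 0.561], [0.154, 0.983, -0.099], [-0.569, 0.006, -0.822]]
contact_force: [-0.9, 5.8, -4.8]
width: 13.9
```

```bash
python3 - <<'E'
from h import *
s=st(); d,a=delta(fw(G+10*N),dialR(-90));print('Mz tool',s['orientation'].T@s['ft_torque'],s['orientation'].T@s['contact_force'])
cv2.imwrite('pics/w8.png',ctrl.capture('wrist'))
E
```

```text
t 10.15 p [584.164 104.283 115.086] pf [-112.969  111.217  115.086] F [-0.941  5.841 -4.835] M [0.928 0.983 0.483] w 13.9 q [-0.618  0.633  0.243  2.418  2.658  0.442 -1.719]
t 10.15 d(m) [-0.004 -0.003  0.   ] a(deg) [ 0.2  -0.3  -0.32]
Mz tool [-0.873  1.139  0.026] [4.412 5.54  2.868]
```

View pics/w8.png

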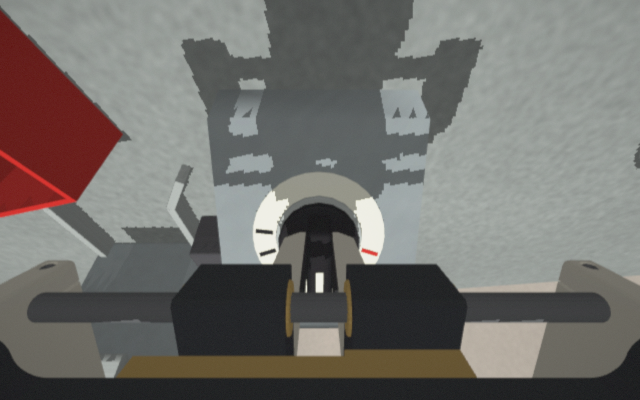

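Pointer (320,280) looks straight up the slope, red tick at (370,253). Release.

>>> carry_out(deltas=[{"tx": 0,"ty": 0,"tz": 0,"ax": 0,"ay": 0,"az": 0},{"tx": 0,"ty": 0,"tz": 0,"ax": 0,"ay": 0,"az": 0},{"tx": 0,"ty": 0,"tz": 0,"ax": 0,"ay": 0,"az": 0},{"tx": 0,"ty": 0,"tz": 0,"ax": 0,"ay": 0,"az": 0},{"tx": 0,"ty": 0,"tz": 0,"ax": 0,"ay": 0,"az": 0}], gripper=0)

```text
t: 10.7
position: [584.3, 104.1, 115.2]
orientation: [[-0.806, 0.189, 0.561], [0.161, 0.982, -0.1], [-0.569, 0.01, -0.822]]
contact_force: [-1.0, 0.0, 0.3]
width: 49.1
```

>>> carry_out(deltas=[{"tx": 0,"ty": 0,"tz": -0.01,"ax": 0,"ay": 0,"az": 0},{"tx": 0,"ty": 0,"tz": -0.03,"ax": 0,"ay": 0,"az": 0},{"tx": 0,"ty": 0,"tz": -0.06,"ax": 0,"ay": 0,"az": 0},{"tx": 0,"ty": 0,"tz": -0.1,"ax": 0,"ay": 0,"az": 0},{"tx": 0,"ty": 0,"tz": -0.1,"ax": 0,"ay": 0,"az": 0}])

```text
t: 11.2
position: [525.6, 115.9, 200.0]
orientation: [[-0.806, 0.186, 0.562], [0.16, 0.983, -0.095], [-0.57, 0.013, -0.822]]
contact_force: [0.8, -0.3, -0.2]
width: 89.0
```

```bash
python3 - <<'E'
from h import *
s=st()
a=ctrl.capture('wrist')
cv2.imwrite('pics/w9.png',a)
E
```

```text
t 11.20 p [525.625 115.891 199.96 ] pf [-172.642  112.067  199.96 ] F [ 0.765 -0.305 -0.227] M [ 0.147  0.531 -0.022] w 89.0 q [-0.889  0.433  0.482  2.479  2.491  0.271 -1.583]
```

View pics/w9.png

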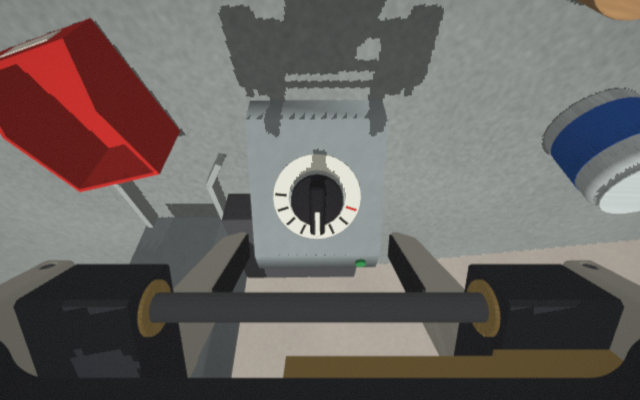

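```bash
cat >> h.py <<'E'
def downR(yaw): # tool z down, y along yaw dir (deg), x to the left
    c,s=np.cos(np.radians(yaw)),np.sin(np.radians(yaw))
    return np.array([[-s,c,0],[c,s,0],[0,0,-1.]])
E
python3 - <<'E'
from h import *
s=st(); d,a=delta([440,-70,220],downR(5))
E
```

```text
t 11.25 p [527.143 115.82  199.197] pf [-171.136  112.272  199.197] F [ 0.283 -0.852 -0.035] M [ 0.101  0.607 -0.058] w 91.1 q [-0.885  0.436  0.478  2.477  2.494  0.274 -1.586]
t 11.25 d(m) [ 0.029 -0.199 -0.048] a(deg) [23.11 29.26 71.63]
```

>>> carry_out(deltas=[{"tx": 0.029,"ty": -0.199,"tz": -0.048,"ax": 23.1,"ay": 29.3,"az": 71.6},{"tx": 0.029,"ty": -0.199,"tz": -0.048,"ax": 23.1,"ay": 29.3,"az": 71.6},{"tx": 0.029,"ty": -0.199,"tz": -0.048,"ax": 23.1,"ay": 29.3,"az": 71.6},{"tx": 0.029,"ty": -0.199,"tz": -0.048,"ax": 23.1,"ay": 29.3,"az": 71.6},{"tx": 0.029,"ty": -0.199,"tz": -0.048,"ax": 23.1,"ay": 29.3,"az": 71.6}])

```text
t: 11.75
position: [472.9, -18.7, 213.1]
orientation: [[-0.734, 0.546, 0.405], [0.524, 0.834, -0.174], [-0.433, 0.084, -0.898]]
contact_force: [0.8, 0.1, 0.5]
width: 93.0
```

```bash
python3 - <<'E'
from h import *
s=st(); d,a=delta([440,-70,220],downR(5))
E
```

```text
t 11.75 p [472.863 -18.656 213.051] pf [-200.249  -29.794  213.051] F [0.799 0.115 0.477] M [0.105 0.353 0.   ] w 93.0 q [-0.617  0.304  0.458  2.501  1.681  0.123 -0.889]
t 11.75 d(m) [-0.006 -0.06  -0.011] a(deg) [16.02 21.75 49.79]
```

>>> carry_out(deltas=[{"tx": -0.006,"ty": -0.06,"tz": -0.011,"ax": 16,"ay": 21.8,"az": 49.8},{"tx": -0.006,"ty": -0.06,"tz": -0.011,"ax": 16,"ay": 21.8,"az": 49.8},{"tx": -0.006,"ty": -0.06,"tz": -0.011,"ax": 16,"ay": 21.8,"az": 49.8},{"tx": -0.006,"ty": -0.06,"tz": -0.011,"ax": 16,"ay": 21.8,"az": 49.8},{"tx": -0.006,"ty": -0.06,"tz": -0.011,"ax": 16,"ay": 21.8,"az": 49.8}])

```text
t: 12.25
position: [439.1, -71.3, 219.9]
orientation: [[-0.526, 0.82, 0.227], [0.808, 0.564, -0.169], [-0.266, 0.094, -0.959]]
contact_force: [0.4, -0.8, 0.0]
width: 92.8
```

```bash
python3 - <<'E'
from h import *
s=st(); d,a=delta([440,-70,220],downR(5))
E
```

```text
t 12.25 p [439.124 -71.318 219.856] pf [-223.927  -87.682  219.856] F [ 0.369 -0.834  0.021] M [ 0.053  0.236 -0.024] w 92.8 q [-0.157  0.243  0.065  2.412  0.581  0.323 -0.044]
t 12.25 d(m) [ 0.001  0.002 -0.   ] a(deg) [ 9.25 13.76 28.6 ]
```

>>> carry_out(deltas=[{"tx": 0.001,"ty": 0.002,"tz": 0,"ax": 9.3,"ay": 13.8,"az": 28.6},{"tx": 0.001,"ty": 0.002,"tz": 0,"ax": 9.3,"ay": 13.8,"az": 28.6},{"tx": 0.001,"ty": 0.002,"tz": 0,"ax": 9.3,"ay": 13.8,"az": 28.6},{"tx": 0.001,"ty": 0.002,"tz": 0,"ax": 9.3,"ay": 13.8,"az": 28.6},{"tx": 0.001,"ty": 0.002,"tz": 0,"ax": 9.3,"ay": 13.8,"az": 28.6}])

```text
t: 12.75
position: [441.0, -71.3, 219.3]
orientation: [[-0.081, 0.997, -0.002], [0.997, 0.081, 0.001], [0.002, -0.002, -1.0]]
contact_force: [-0.7, -0.7, -0.1]
width: 93.1
```

```bash
python3 - <<'E'
from h import *
s=st(); d,a=delta([440,-70,220],downR(5))
cv2.imwrite('pics/w10.png',ctrl.capture('wrist'))
E
```

```text
t 12.75 p [441.038 -71.307 219.252] pf [-222.046  -87.325  219.252] F [-0.709 -0.737 -0.057] M [-0.046  0.081  0.017] w 93.1 q [ 0.1    0.31  -0.084  2.235  0.043  0.601  0.066]
t 12.75 d(m) [ 0.001 -0.001 -0.001] a(deg) [-0.13 -0.09 -0.35]
```

View pics/w10.png

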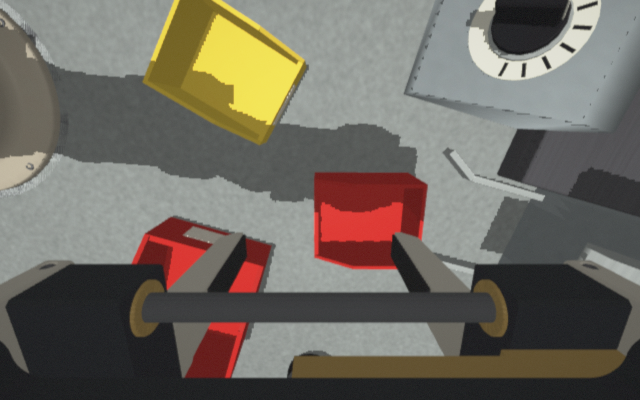

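```bash
python3 - <<'E'
import cv2
a=cv2.imread('pics/w10.png')
cv2.imwrite('pics/w10c.png',cv2.resize(a[150:290,290:490],None,fx=4,fy=4,interpolation=cv2.INTER_CUBIC))
E
```

```text
(no output)
```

View pics/w10c.png

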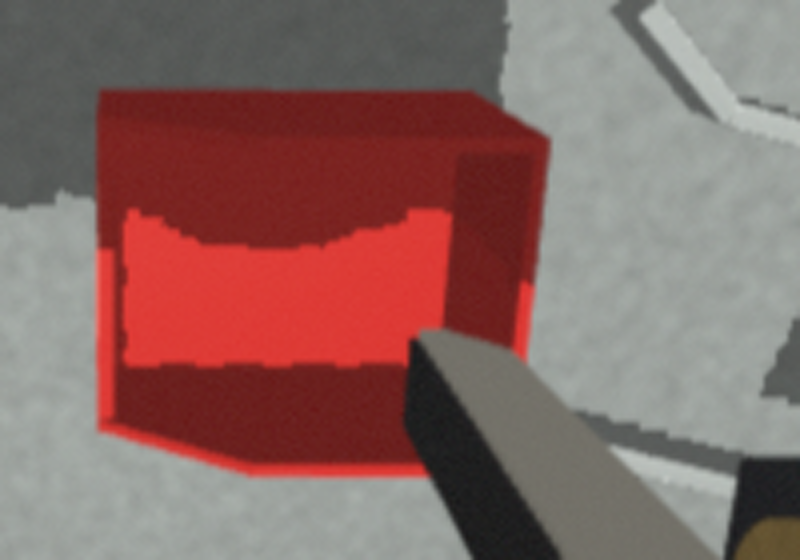

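```bash
python3 - <<'E'
from h import *
s=st();C=cam('wrist',s)
cr=lambda u,v:(290+u/4-.375,150+v/4-.375)
A=onz(C,cr(100,90),0);B=onz(C,cr(472,90),0);D=onz(C,cr(98,430),42);E=onz(C,cr(548,140),70);Fx=onz(C,cr(98,136),42)
print(A,B,D,E,Fx)
for p,q in((A,B),(A,E),(D,Fx),(D,A)): print(np.linalg.norm((q-p)[:2]),np.degrees(np.arctan2(*(q-p)[1::-1])))
# known: bin corners -> fit pose
pts=np.array([A,B,D,E])[:,:2];f=np.array([[-60,50],[60,50],[-60,-50],[60,50]],float)
pc,fc=pts.mean(0),f.mean(0);p=pts-pc;g=f-fc
y=np.arctan2((g[:,0]*p[:,1]-g[:,1]*p[:,0]).sum(),(g*p).sum());R=np.array([[np.cos(y),-np.sin(y)],[np.sin(y),np.cos(y)]]);t=pc-R@fc
print('bin c',t,np.degrees(y),((pts-t)@R-f));print('wall',R@[-57.5,0]+t)
# rails
for nm,uv in dict(Lbend=(725,118),Ltip=(652,8)).items(): print(nm,wf(onz(C,cr(*uv),22)))
E
```

```text
t 12.80 p [440.286 -70.888 219.137] pf [-222.861  -87.048  219.137] F [0.429 0.032 0.112] M [-0.045  0.079 -0.042] w 93.3 q [ 0.098  0.309 -0.084  2.237  0.046  0.599  0.066]
[434.638 -59.486   0.   ] [553.864 -49.088   0.   ] [ 442.857 -158.301   42.   ] [552.823 -49.723  70.   ] [435.168 -65.209  42.   ]
119.6786591929789 4.984680803879191
118.58715435467835 4.722480817096939
93.40908607938984 94.72188136001031
99.15611281745001 94.75481070420271
bin c [ 498.138 -104.062] 4.801031196662716 [[ 0.454 -0.266]
 [ 0.132  0.117]
 [ 0.374  0.578]
 [-0.959 -0.429]]
wall [ 440.84  -108.874]
Lbend [-45.754 -30.807  22.   ]
Ltip [-80.12  -5.89  22.  ]
```

```bash
python3 - <<'E'
from h import *
s=ctrl.get_state();C=cam('wrist',s);Ct=cam('top');Cs=cam('scene')
for z in(0,60,100): print(z,onz(C,(272,245),z),onz(C,(175,217),z),'top',onz(Ct,(372,249),z),onz(Ct,(434,262),z))
print(tri(ray(C,(272,245)),ray(Ct,(372,249))))
d,a=delta([440.8,-108.9,38],downR(4.8))
E
```

```text
0 [ 384.133 -166.62     0.   ] [ 251.991 -136.881    0.   ] top [ 383.261 -170.115    0.   ] [ 340.069 -356.641    0.   ]
60 [ 392.546 -137.816   60.   ] [ 282.432 -113.035   60.   ] top [ 385.27  -161.346   60.   ] [ 344.293 -338.302   60.   ]
100 [ 398.154 -118.613  100.   ] [302.727 -97.137 100.   ] top [ 386.609 -155.5    100.   ] [ 347.11  -326.076  100.   ]
(array([ 382.807, -171.577,  -10.25 ]), [np.float64(0.11672821213626172), np.float64(0.11672821213658124)])
t 12.8 d(m) [-0.038 -0.002  0.181] a(deg) [-0.11  0.02  0.14]
```

```bash
python3 - <<'E'
import cv2,numpy as np
a=cv2.imread('pics/top0.png')[235:325,350:450];b=cv2.imread('pics/scene0.png')[105:195,195:295]
cv2.imwrite('pics/big.png',np.hstack([cv2.resize(x,None,fx=4,fy=4,interpolation=cv2.INTER_CUBIC) for x in(a,b)]))
E
```

```text
(no output)
```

View pics/big.png

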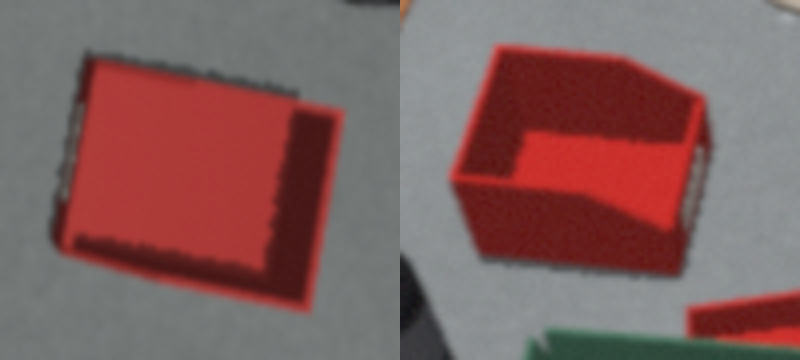

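>>> carry_out(deltas=[{"tx": -0.038,"ty": -0.002,"tz": 0.03,"ax": 0,"ay": 0,"az": 0.1},{"tx": -0.038,"ty": -0.002,"tz": 0.07,"ax": 0,"ay": 0,"az": 0.1},{"tx": -0.038,"ty": -0.002,"tz": 0.11,"ax": 0,"ay": 0,"az": 0.1},{"tx": -0.038,"ty": -0.002,"tz": 0.11,"ax": 0,"ay": 0,"az": 0.1},{"tx": -0.038,"ty": -0.002,"tz": 0.11,"ax": 0,"ay": 0,"az": 0.1}])

```text
t: 13.3
position: [440.5, -108.4, 109.2]
orientation: [[-0.087, 0.996, -0.004], [0.996, 0.087, -0.001], [-0.0, -0.004, -1.0]]
contact_force: [0.0, 0.2, -0.3]
width: 92.9
```

```bash
python3 - <<'E'
from h import *
s=st();
cv2.imwrite('pics/w11.png',ctrl.capture('wrist'))
d,a=delta([440.8,-108.9,38],downR(4.8))
E
```

```text
t 13.30 p [ 440.502 -108.42   109.176] pf [-215.874 -123.925  109.176] F [ 0.027  0.167 -0.328] M [-0.05   0.071  0.003] w 92.9 q [ 0.15   0.517 -0.049  2.32   0.082  0.31   0.117]
t 13.35 d(m) [-0.    -0.     0.072] a(deg) [-0.1   0.04  0.17]
```

View pics/w11.png

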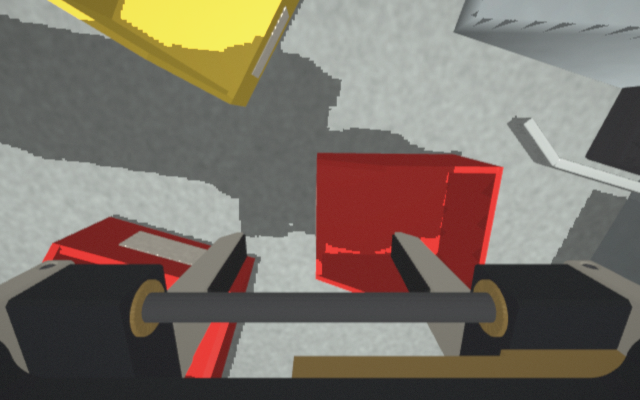

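```bash
python3 - <<'E'
from h import *
s=ctrl.get_state();C=cam('wrist',s);Rt=s['orientation'];p=s['position']
for z in(0,50,60): print(z,[(Rt.T@(onz(C,uv,z)-p))[:2].round(0).tolist() for uv in((257,258),(112,217),(245,262))])
# finger tip corner check: project tool point (x=±10,y=-46.5,z=25)
for q in((7.5,-46.5,25),(-7.5,-46.5,25),(7.5,-64,25)): print(q,proj(C,Rt@np.array(q)+p))
E
```

```text
0 [[-54.0, -60.0], [-11.0, -194.0], [-58.0, -72.0]]
50 [[-28.0, -48.0], [6.0, -155.0], [-31.0, -57.0]]
60 [[-22.0, -45.0], [10.0, -147.0], [-26.0, -54.0]]
(7.5, -46.5, 25) [243.763 234.103]
(-7.5, -46.5, 25) [245.453 255.626]
(7.5, -64, 25) [216.083 234.089]
```

>>> carry_out(deltas=[{"tx": 0.006,"ty": 0,"tz": 0,"ax": 0,"ay": 0,"az": 0},{"tx": 0.006,"ty": 0,"tz": 0,"ax": 0,"ay": 0,"az": 0},{"tx": 0.006,"ty": 0,"tz": 0.02,"ax": 0,"ay": 0,"az": 0},{"tx": 0.006,"ty": 0,"tz": 0.04,"ax": 0,"ay": 0,"az": 0},{"tx": 0.006,"ty": 0,"tz": 0.04,"ax": 0,"ay": 0,"az": 0}], gripper=0.5)

```text
t: 13.85
position: [440.6, -102.2, 69.8]
orientation: [[-0.088, 0.996, -0.002], [0.996, 0.088, -0.001], [-0.0, -0.002, -1.0]]
contact_force: [0.0, -0.3, 0.5]
width: 57.1
```

```bash
python3 - <<'E'
from h import *
s=st();
cv2.imwrite('pics/w12.png',ctrl.capture('wrist'))
d,a=delta([440.8,-102.9,38],downR(4.8))
E
```

```text
t 13.85 p [ 440.63  -102.224   69.768] pf [-216.866 -117.808   69.768] F [ 0.014 -0.349  0.501] M [-0.067  0.064  0.014] w 57.1 q [ 0.123  0.598 -0.03   2.348  0.09   0.199  0.098]
t 13.9 d(m) [-0.001  0.     0.033] a(deg) [-0.14  0.03  0.21]
```

View pics/w12.png

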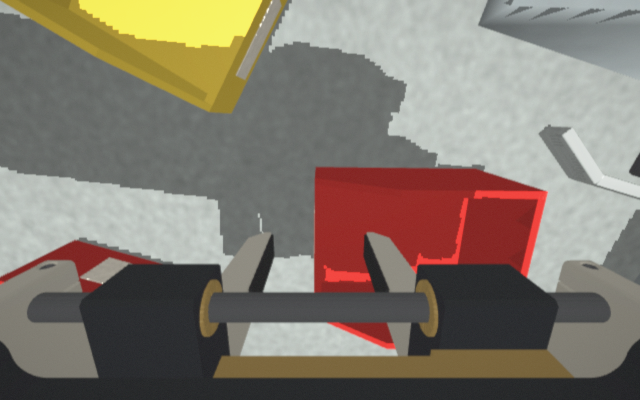

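>>> carry_out(deltas=[{"tx": 0,"ty": 0,"tz": 0.015,"ax": 0,"ay": 0,"az": 0},{"tx": 0,"ty": 0,"tz": 0.031,"ax": 0,"ay": 0,"az": 0},{"tx": 0,"ty": 0,"tz": 0.031,"ax": 0,"ay": 0,"az": 0},{"tx": 0,"ty": 0,"tz": 0.031,"ax": 0,"ay": 0,"az": 0}])

```text
t: 14.3
position: [440.8, -102.4, 40.4]
orientation: [[-0.087, 0.996, -0.002], [0.996, 0.087, -0.001], [-0.001, -0.002, -1.0]]
contact_force: [-0.6, -0.2, 0.6]
width: 46.6
```

```bash
python3 - <<'E'
from h import *
s=st();
d,a=delta([440.8,-102.9,38],downR(4.8))
E
```

```text
t 14.30 p [ 440.769 -102.408   40.441] pf [-216.697 -117.964   40.441] F [-0.598 -0.152  0.635] M [-0.09   0.055  0.004] w 46.6 q [ 0.114  0.661 -0.018  2.361  0.101  0.121  0.088]
t 14.3 d(m) [-0.001 -0.     0.002] a(deg) [-0.11  0.04  0.22]
```

Close.

>>> carry_out(deltas=[{"tx": 0,"ty": 0,"tz": 0,"ax": 0,"ay": 0,"az": 0},{"tx": 0,"ty": 0,"tz": 0,"ax": 0,"ay": 0,"az": 0},{"tx": 0,"ty": 0,"tz": 0,"ax": 0,"ay": 0,"az": 0},{"tx": 0,"ty": 0,"tz": 0,"ax": 0,"ay": 0,"az": 0},{"tx": 0,"ty": 0,"tz": 0,"ax": 0,"ay": 0,"az": 0}], gripper=1)

```text
t: 14.8
position: [440.8, -102.4, 40.6]
orientation: [[-0.087, 0.996, -0.002], [0.996, 0.087, -0.001], [-0.001, -0.002, -1.0]]
contact_force: [0.6, -0.4, 0.3]
width: 11.2
```

>>> carry_out(deltas=[{"tx": 0,"ty": 0,"tz": 0,"ax": 0,"ay": 0,"az": 0},{"tx": 0,"ty": 0,"tz": 0,"ax": 0,"ay": 0,"az": 0}])

```text
t: 15.0
position: [440.7, -102.6, 40.6]
orientation: [[-0.087, 0.996, -0.002], [0.996, 0.087, -0.001], [-0.001, -0.002, -1.0]]
contact_force: [0.4, -0.9, 1.0]
width: 4.9
```

```bash
python3 - <<'E'
from h import *
s=st();p=s['position']
cv2.imwrite('pics/w13.png',ctrl.capture('wrist'))
# bin centre offset in tool: along y +57.5, x -6
def tgt(cx,cy,z,yaw=-10.4):
    R=downR(yaw); c=fw([cx,cy,0]); q=c-57.5*R[:,1]+6*R[:,0]; q[2]=z; return q,R
for cx in(-130,-45):
    q,R=tgt(cx,-90,48);print(cx,q);delta(q,R)
E
```

```text
t 15.00 p [ 440.736 -102.588   40.56 ] pf [-216.697 -118.147   40.56 ] F [ 0.365 -0.946  1.024] M [-0.221 -0.008 -0.107] w 4.9 q [ 0.115  0.661 -0.018  2.361  0.101  0.122  0.087]
-130 [475.617 -74.273  48.   ]
t 15.05 d(m) [ 0.025  0.037 -0.007] a(deg) [-0.1   0.07 15.39]
-45 [559.22  -89.617  48.   ]
t 15.05 d(m) [ 0.003  0.119 -0.008] a(deg) [-0.1   0.07 15.39]
```

View pics/w13.png

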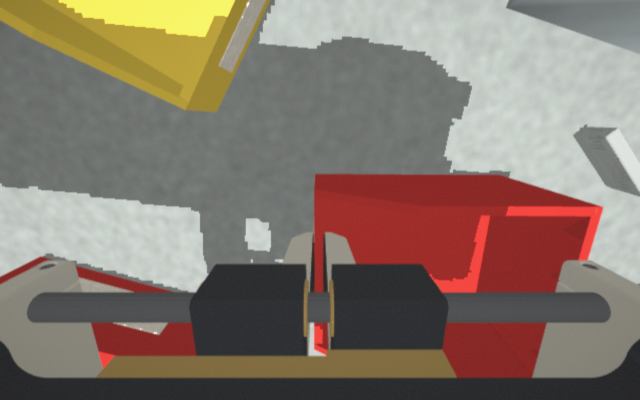

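>>> carry_out(deltas=[{"tx": 0,"ty": 0,"tz": -0.008,"ax": 0,"ay": 0,"az": 0},{"tx": 0.006,"ty": 0.009,"tz": -0.008,"ax": 0,"ay": 0,"az": 4},{"tx": 0.012,"ty": 0.018,"tz": -0.008,"ax": 0,"ay": 0,"az": 8},{"tx": 0.018,"ty": 0.027,"tz": -0.008,"ax": 0,"ay": 0,"az": 12},{"tx": 0.025,"ty": 0.035,"tz": -0.008,"ax": 0,"ay": 0,"az": 15.4}])

```text
t: 15.55
position: [473.7, -74.3, 48.9]
orientation: [[0.183, 0.983, -0.002], [0.983, -0.183, -0.001], [-0.001, -0.002, -1.0]]
contact_force: [0.4, 0.3, -2.4]
width: 4.8
```

>>> carry_out(deltas=[{"tx": 0,"ty": 0,"tz": 0,"ax": 0,"ay": 0,"az": 0}])

```text
t: 15.65
position: [474.6, -73.1, 49.2]
orientation: [[0.182, 0.983, -0.001], [0.983, -0.182, -0.0], [-0.0, -0.001, -1.0]]
contact_force: [0.5, -0.0, -2.2]
width: 5.0
```

```bash
cat >> h.py <<'E'
def tgt(cx,cy,z,yaw=None):
    R=downR(np.degrees(YAW) if yaw is None else yaw); c=fw([cx,cy,0]); q=c-57.5*R[:,1]+6*R[:,0]; q[2]=z; return q,R
E
python3 - <<'E'
from h import *
s=st();p=s['position']
cv2.imwrite('pics/w14.png',ctrl.capture('wrist'))
t=ctrl.capture('top')
cv2.imwrite('pics/t14.png',cv2.resize(t[110:230,290:410],None,fx=5,fy=5,interpolation=cv2.INTER_CUBIC))
for cx in(-130,-90,-45):
    q,R=tgt(cx,-90,48);print(cx,q);delta(q,R)
E
```

```text
t 15.65 p [474.645 -73.103  49.155] pf [-188.666  -83.025   49.155] F [ 0.51  -0.022 -2.208] M [-0.035  0.26  -0.04 ] w 5.0 q [ 0.022  0.653  0.018  2.298 -0.057  0.192 -0.092]
-130 [475.617 -74.273  48.   ]
t 15.75 d(m) [0.    0.002 0.001] a(deg) [-0.13  0.07 -0.04]
-90 [514.96  -81.493  48.   ]
t 15.75 d(m) [0.    0.042 0.001] a(deg) [-0.13  0.07 -0.04]
-45 [559.22  -89.617  48.   ]
t 15.75 d(m) [0.    0.087 0.001] a(deg) [-0.13  0.07 -0.04]
```

View pics/w14.png

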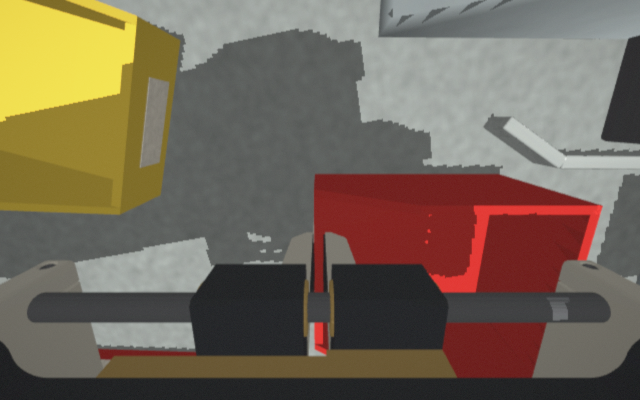

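View pics/t14.png

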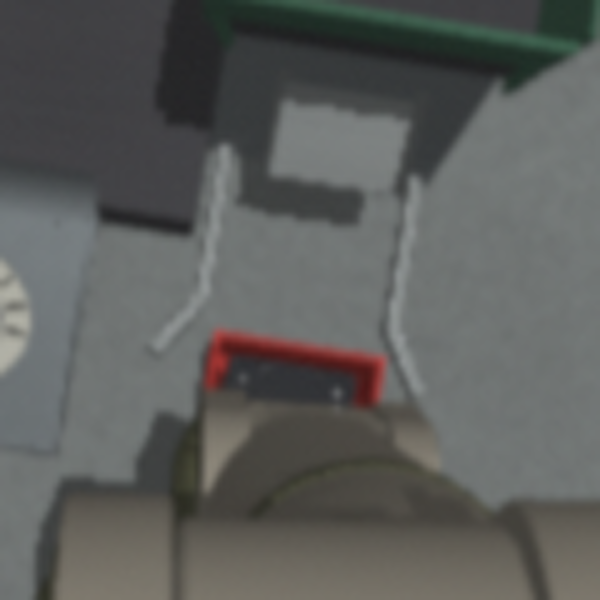

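```bash
python3 - <<'E'
from h import *
C=cam('top');cr=lambda u,v:(290+u/5-.4,110+v/5-.4)
for nm,uv,z in(('binL',(213,333),78),('binR',(386,358),78),('Lend',(227,148),22),('Lbend',(208,290),22),('Rend',(414,180),22),('Rbend',(391,332),22)): print(nm,wf(onz(C,cr(*uv),z)))
W=cam('wrist')
for nm,uv in(('Lbend top',(560,157)),('far',(630,157)),('tip',(507,120))): print(nm,wf(onz(W,uv,22)))
for nm,uv in(('binLbot back',(500,174)),('front',(316,174))): print(nm,wf(onz(W,uv,8)))
print('backtopL',wf(onz(W,(600,206),78)))
E
```

```text
binL [-72.328 -39.481  78.   ]
binR [ -70.793 -140.393   78.   ]
Lend [ 51.798 -31.181  22.   ]
Lbend [-37.358 -33.381  22.   ]
Rend [  50.367 -147.476   22.   ]
Rbend [ -45.143 -147.258   22.   ]
Lbend top [-46.574 -28.333  22.   ]
far [ -5.425 -28.327  22.   ]
tip [-81.668  -7.343  22.   ]
binLbot back [-71.029 -41.157   8.   ]
front [-190.709  -41.2      8.   ]
backtopL [-72.718 -41.266  78.   ]
```

>>> carry_out(deltas=[{"tx": 0.001,"ty": 0.01,"tz": 0.001,"ax": 0,"ay": 0,"az": 0},{"tx": 0.001,"ty": 0.025,"tz": 0.001,"ax": 0,"ay": 0,"az": 0},{"tx": 0.001,"ty": 0.042,"tz": 0.001,"ax": 0,"ay": 0,"az": 0},{"tx": 0.001,"ty": 0.042,"tz": 0.001,"ax": 0,"ay": 0,"az": 0}])

```text
t: 16.15
position: [517.4, -81.7, 48.1]
orientation: [[0.181, 0.983, 0.0], [0.983, -0.181, -0.001], [-0.001, 0.001, -1.0]]
contact_force: [-0.3, 0.7, -1.3]
width: 4.8
```

>>> carry_out(deltas=[{"tx": 0,"ty": 0.01,"tz": 0.003,"ax": 0,"ay": 0,"az": 0},{"tx": 0,"ty": 0.02,"tz": 0.005,"ax": 0,"ay": 0,"az": 0},{"tx": 0,"ty": 0.03,"tz": 0.007,"ax": 0,"ay": 0,"az": 0},{"tx": 0,"ty": 0.038,"tz": 0.007,"ax": 0,"ay": 0,"az": 0},{"tx": 0,"ty": 0.038,"tz": 0.007,"ax": 0,"ay": 0,"az": 0}])

```text
t: 16.65
position: [556.2, -88.8, 41.0]
orientation: [[0.181, 0.983, 0.002], [0.983, -0.181, -0.001], [-0.001, 0.002, -1.0]]
contact_force: [-0.8, 0.2, -1.9]
width: 5.0
```

```bash
python3 - <<'E'
from h import *
s=st();p=s['position']
cv2.imwrite('pics/w15.png',ctrl.capture('wrist'))
t=ctrl.capture('top')
cv2.imwrite('pics/t15.png',cv2.resize(t[110:230,290:410],None,fx=5,fy=5,interpolation=cv2.INTER_CUBIC))
q,R=tgt(-45,-90,41);delta(q,R)
E
```

```text
t 16.65 p [556.246 -88.798  41.008] pf [-105.573  -83.731   41.008] F [-0.843  0.18  -1.93 ] M [-0.076  0.244  0.003] w 5.0 q [ 0.04   0.708  0.025  2.115 -0.048  0.317 -0.077]
t 16.75 d(m) [-0.     0.005  0.   ] a(deg) [ 0.03  0.06 -0.03]
```

View pics/w15.png

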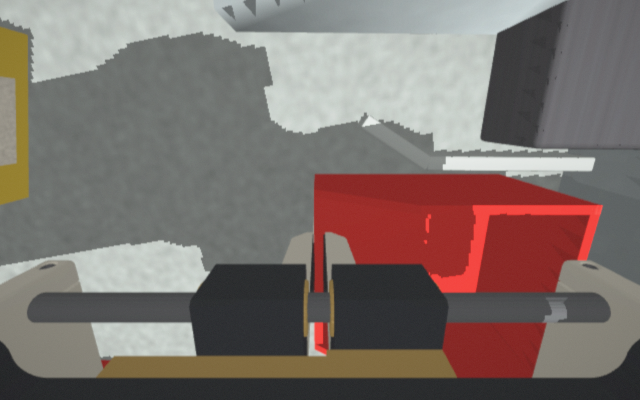

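View pics/t15.png

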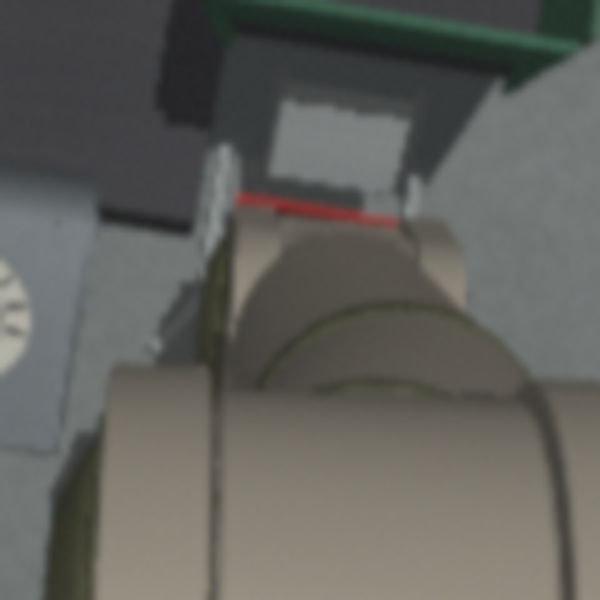

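>>> carry_out(deltas=[{"tx": 0,"ty": 0.003,"tz": 0,"ax": 0,"ay": 0,"az": 0},{"tx": 0,"ty": 0.006,"tz": 0.0005,"ax": 0,"ay": 0,"az": 0},{"tx": 0,"ty": 0.006,"tz": 0.0005,"ax": 0,"ay": 0,"az": 0}])

```text
t: 17.05
position: [560.7, -89.7, 40.6]
orientation: [[0.181, 0.983, 0.0], [0.983, -0.181, -0.001], [-0.001, 0.0, -1.0]]
contact_force: [-0.9, -0.2, -1.0]
width: 4.6
```

>>> carry_out(deltas=[{"tx": 0,"ty": 0,"tz": 0,"ax": 0,"ay": 0,"az": 0},{"tx": 0,"ty": 0,"tz": 0,"ax": 0,"ay": 0,"az": 0},{"tx": 0,"ty": 0,"tz": 0,"ax": 0,"ay": 0,"az": 0},{"tx": 0,"ty": 0,"tz": 0,"ax": 0,"ay": 0,"az": 0},{"tx": 0,"ty": 0,"tz": 0,"ax": 0,"ay": 0,"az": 0}], gripper=0.5)

```text
t: 17.55
position: [560.8, -89.7, 40.6]
orientation: [[0.181, 0.983, 0.0], [0.983, -0.181, -0.001], [-0.001, 0.001, -1.0]]
contact_force: [-0.2, 0.5, -0.4]
width: 40.3
```

```bash
python3 - <<'E'
from h import *
s=st()
E
```

```text
t 17.55 p [560.762 -89.665  40.649] pf [-100.975  -83.769   40.649] F [-0.165  0.475 -0.394] M [-0.085  0.127  0.003] w 40.3 q [ 0.041  0.712  0.025  2.103 -0.048  0.326 -0.077]
```

>>> carry_out(deltas=[{"tx": 0,"ty": 0,"tz": -0.02,"ax": 0,"ay": 0,"az": 0},{"tx": 0,"ty": 0,"tz": -0.05,"ax": 0,"ay": 0,"az": 0},{"tx": 0,"ty": -0.02,"tz": -0.08,"ax": 0,"ay": 0,"az": 0},{"tx": 0,"ty": -0.06,"tz": -0.08,"ax": 0,"ay": 0,"az": 0},{"tx": 0,"ty": -0.06,"tz": -0.08,"ax": 0,"ay": 0,"az": 0}])

```text
t: 18.05
position: [496.8, -78.2, 121.4]
orientation: [[0.181, 0.983, -0.003], [0.983, -0.181, -0.001], [-0.001, -0.003, -1.0]]
contact_force: [-0.6, -0.4, -0.4]
width: 46.6
```

```bash
python3 - <<'E'
from h import *
s=st();delta(fw([-150,-90,110]),downR(np.degrees(YAW)+90))
E
```

```text
t 18.05 p [496.763 -78.217 121.365] pf [-165.989  -84.062  121.365] F [-0.575 -0.448 -0.393] M [-0.073 -0.004  0.046] w 46.6 q [ 0.016  0.529  0.037  2.209 -0.045  0.407 -0.092]
t 18.05 d(m) [-0.006  0.016  0.011] a(deg) [ -0.2   -0.07 -90.03]
```

>>> carry_out(deltas=[{"tx": -0.006,"ty": 0,"tz": 0,"ax": 0,"ay": 0,"az": -90},{"tx": -0.006,"ty": 0,"tz": 0,"ax": 0,"ay": 0,"az": -90},{"tx": -0.006,"ty": 0,"tz": 0,"ax": 0,"ay": 0,"az": -90},{"tx": -0.006,"ty": 0,"tz": 0,"ax": 0,"ay": 0,"az": -90},{"tx": -0.006,"ty": 0,"tz": 0,"ax": 0,"ay": 0,"az": -90}], gripper=1)

```text
t: 18.55
position: [496.0, -84.2, 121.2]
orientation: [[-0.543, 0.84, -0.001], [0.84, 0.543, -0.0], [0.0, -0.001, -1.0]]
contact_force: [-0.3, -0.9, 0.2]
width: 11.0
```

```bash
python3 - <<'E'
from h import *
s=st();delta(fw([-160,-90,110]),downR(np.degrees(YAW)+90))
E
```

```text
t 18.55 p [495.977 -84.191 121.235] pf [-165.684  -90.08   121.235] F [-0.307 -0.877  0.223] M [-0.077  0.031  0.039] w 11.0 q [ 0.178  0.532 -0.172  2.201  0.213  0.425  0.408]
t 18.55 d(m) [-0.004  0.004  0.011] a(deg) [ -0.05  -0.05 -46.71]
```

>>> carry_out(deltas=[{"tx": 0,"ty": 0,"tz": 0,"ax": 0,"ay": 0,"az": -46.7},{"tx": 0,"ty": 0,"tz": 0,"ax": 0,"ay": 0,"az": -46.7},{"tx": 0,"ty": 0,"tz": 0,"ax": 0,"ay": 0,"az": -46.7},{"tx": 0,"ty": 0,"tz": 0,"ax": 0,"ay": 0,"az": -46.7},{"tx": 0,"ty": 0,"tz": 0,"ax": 0,"ay": 0,"az": -46.7}])

```text
t: 19.05
position: [496.2, -84.3, 121.1]
orientation: [[-0.97, 0.244, -0.001], [0.244, 0.97, -0.0], [0.001, -0.001, -1.0]]
contact_force: [0.3, -0.7, -0.1]
width: 0.6
```

>>> carry_out(deltas=[{"tx": 0,"ty": 0,"tz": 0,"ax": 0,"ay": 0,"az": -5}])

```text
t: 19.15
position: [496.5, -84.5, 120.9]
orientation: [[-0.988, 0.154, -0.001], [0.154, 0.988, -0.0], [0.001, -0.0, -1.0]]
contact_force: [-0.5, -1.1, -0.1]
width: 0.2
```

```bash
python3 - <<'E'
from h import *
s=st();cv2.imwrite('pics/w16.png',ctrl.capture('wrist'));t=ctrl.capture('top')
cv2.imwrite('pics/t16.png',cv2.resize(t[110:230,290:410],None,fx=5,fy=5,interpolation=cv2.INTER_CUBIC))
delta(fw([-145,-90,36]),downR(np.degrees(YAW)+90))
E
```

```text
t 19.15 p [496.476 -84.491 120.891] pf [-165.139  -90.285  120.891] F [-0.496 -1.087 -0.097] M [-0.037  0.016 -0.03 ] w 0.2 q [ 0.346  0.556 -0.409  2.189  0.471  0.481  0.985]
t 19.25 d(m) [-0.02  -0.     0.085] a(deg) [-0.   -0.08  1.29]
```

View pics/w16.png

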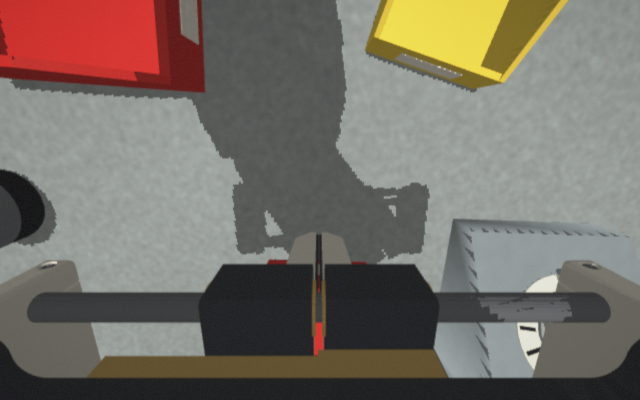

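View pics/t16.png

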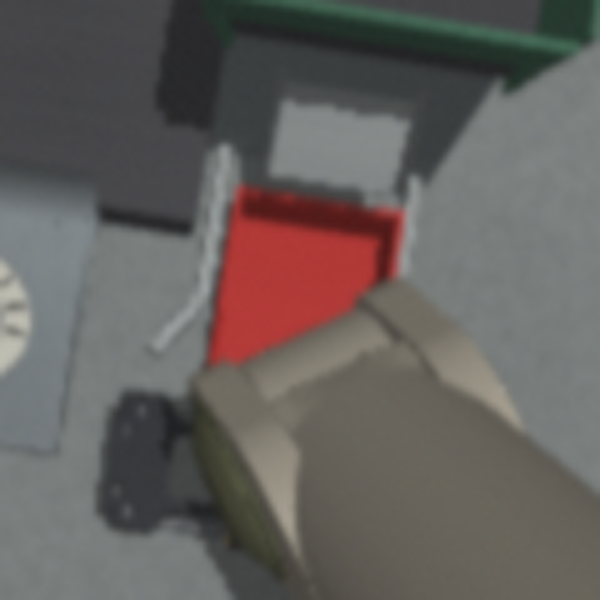

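>>> carry_out(deltas=[{"tx": -0.01,"ty": 0,"tz": 0.03,"ax": 0,"ay": 0,"az": 1.3},{"tx": -0.02,"ty": 0,"tz": 0.06,"ax": 0,"ay": 0,"az": 1.3},{"tx": -0.02,"ty": 0,"tz": 0.085,"ax": 0,"ay": 0,"az": 1.3},{"tx": -0.02,"ty": 0,"tz": 0.085,"ax": 0,"ay": 0,"az": 1.3},{"tx": -0.02,"ty": 0,"tz": 0.085,"ax": 0,"ay": 0,"az": 1.3}])

```text
t: 19.75
position: [515.8, -87.5, 35.8]
orientation: [[-0.983, 0.182, -0.003], [0.182, 0.983, -0.0], [0.003, -0.001, -1.0]]
contact_force: [0.1, 0.7, -0.2]
width: 0.7
```

```bash
python3 - <<'E'
from h import *
s=st()
delta(fw([-120,-90,36]),downR(np.degrees(YAW)+90))
E
```

```text
t 19.75 p [515.771 -87.457  35.79 ] pf [-145.625  -89.719   35.79 ] F [ 0.139  0.669 -0.2  ] M [ 0.014 -0.002  0.016] w 0.7 q [ 0.239  0.706 -0.261  2.192  0.578  0.312  0.87 ]
t 19.75 d(m) [-0.026 -0.    -0.   ] a(deg) [-0.03 -0.15 -0.07]
```

>>> carry_out(deltas=[{"tx": -0.012,"ty": 0,"tz": 0,"ax": 0,"ay": 0,"az": 0},{"tx": -0.024,"ty": 0,"tz": 0,"ax": 0,"ay": 0,"az": 0},{"tx": -0.034,"ty": 0,"tz": 0,"ax": 0,"ay": 0,"az": 0},{"tx": -0.042,"ty": 0,"tz": 0,"ax": 0,"ay": 0,"az": 0},{"tx": -0.05,"ty": 0,"tz": 0,"ax": 0,"ay": 0,"az": 0}])

```text
t: 20.25
position: [565.1, -97.0, 35.9]
orientation: [[-0.983, 0.182, -0.003], [0.182, 0.983, -0.0], [0.003, -0.001, -1.0]]
contact_force: [-3.2, 0.4, 2.8]
width: 0.3
```

```bash
python3 - <<'E'
from h import *
s=st()
E
```

```text
t 20.25 p [565.126 -96.971  35.916] pf [-95.363 -90.167  35.916] F [-3.168  0.388  2.815] M [0.099 0.606 0.018] w 0.3 q [ 0.282  0.739 -0.314  2.074  0.547  0.411  0.924]
```

>>> carry_out(deltas=[{"tx": -0.005,"ty": 0,"tz": 0,"ax": 0,"ay": 0,"az": 0},{"tx": -0.01,"ty": 0,"tz": 0,"ax": 0,"ay": 0,"az": 0},{"tx": -0.014,"ty": 0,"tz": 0,"ax": 0,"ay": 0,"az": 0},{"tx": -0.018,"ty": 0,"tz": 0,"ax": 0,"ay": 0,"az": 0}])

```text
t: 20.65
position: [581.9, -100.1, 35.7]
orientation: [[-0.983, 0.182, -0.006], [0.182, 0.983, -0.0], [0.005, -0.001, -1.0]]
contact_force: [-17.5, 4.5, 13.4]
width: 0.4
```

```bash
python3 - <<'E'
from h import *
s=st()
E
```

```text
t 20.65 p [ 581.947 -100.094   35.738] pf [-78.255 -90.203  35.738] F [-17.535   4.477  13.437] M [1.024 3.37  0.006] w 0.4 q [ 0.292  0.753 -0.328  2.032  0.537  0.446  0.943]
```

```bash
python3 - <<'E'
from h import *
t=ctrl.capture('top')
cv2.imwrite('pics/t17.png',cv2.resize(t[110:230,290:410],None,fx=5,fy=5,interpolation=cv2.INTER_CUBIC))
t=ctrl.capture('wrist');cv2.imwrite('pics/w17.png',t);st()
E
```

```text
t 20.75 p [ 581.864 -100.102   35.678] pf [-78.336 -90.225  35.678] F [-4.609  1.328  3.253] M [ 0.193  1.011 -0.017] w 0.7 q [ 0.292  0.753 -0.328  2.032  0.537  0.446  0.943]
```

View pics/t17.png

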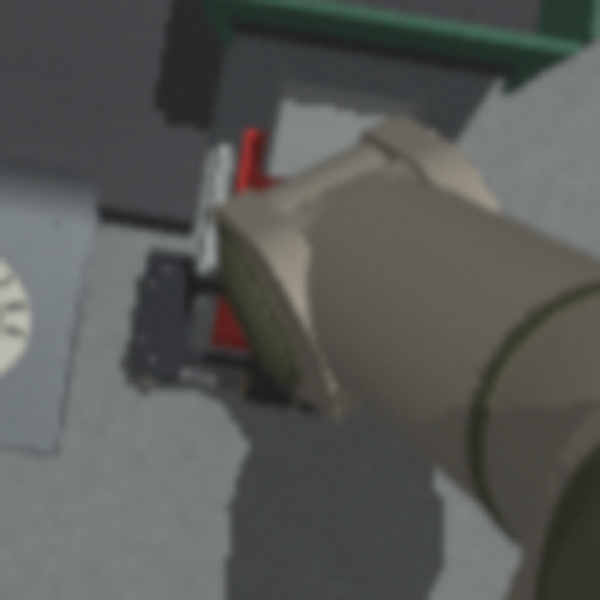

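View pics/w17.png

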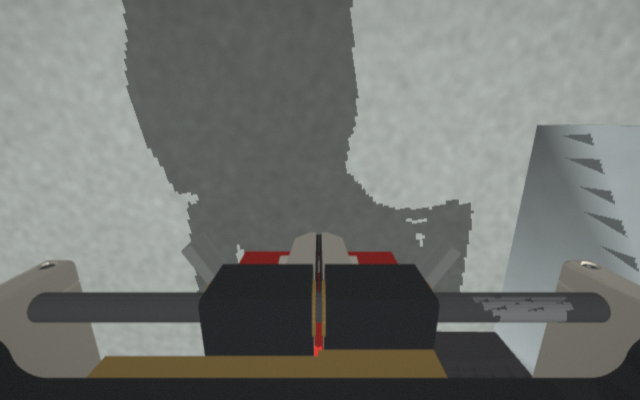

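```bash
python3 - <<'E'
from h import *
C=cam('top');cr=lambda u,v:(290+u/5-.4,110+v/5-.4)
print(wf(onz(C,cr(249,128),70)),wf(onz(C,cr(214,345),0)))
E
```

```text
[ 52.995 -41.639  70.   ] [-66.71  -42.665   0.   ]
```

>>> carry_out(deltas=[{"tx": -0.0015,"ty": 0,"tz": 0,"ax": 0,"ay": 0,"az": 0},{"tx": -0.003,"ty": 0,"tz": 0,"ax": 0,"ay": 0,"az": 0},{"tx": -0.003,"ty": 0,"tz": 0,"ax": 0,"ay": 0,"az": 0}])

```text
t: 21.05
position: [581.9, -100.1, 35.5]
orientation: [[-0.983, 0.182, -0.011], [0.182, 0.983, -0.001], [0.011, -0.003, -1.0]]
contact_force: [-11.7, 2.2, 8.7]
width: 0.2
```

```bash
python3 - <<'E'
from h import *
s=st()
E
```

```text
t 21.05 p [ 581.913 -100.079   35.48 ] pf [-78.292 -90.194  35.48 ] F [-11.712   2.184   8.749] M [ 0.542  2.225 -0.001] w 0.2 q [ 0.293  0.754 -0.331  2.028  0.534  0.455  0.946]
```

>>> carry_out(deltas=[{"tx": 0.01,"ty": 0,"tz": 0,"ax": 0,"ay": 0,"az": 0},{"tx": 0.03,"ty": 0,"tz": 0,"ax": 0,"ay": 0,"az": 0},{"tx": 0.06,"ty": 0,"tz": -0.03,"ax": 0,"ay": 0,"az": 0},{"tx": 0.08,"ty": 0,"tz": -0.07,"ax": 0,"ay": 0,"az": 0},{"tx": 0.09,"ty": 0,"tz": -0.12,"ax": 0,"ay": 0,"az": 0}])

```text
t: 21.55
position: [492.5, -83.2, 155.6]
orientation: [[-0.984, 0.18, -0.014], [0.18, 0.984, -0.001], [0.014, -0.003, -1.0]]
contact_force: [0.5, -0.5, -0.1]
width: 0.4
```

>>> carry_out(deltas=[{"tx": 0.02,"ty": 0.04,"tz": -0.05,"ax": 0,"ay": 0,"az": 0},{"tx": 0.02,"ty": 0.08,"tz": -0.1,"ax": 0,"ay": 0,"az": 0},{"tx": 0.02,"ty": 0.13,"tz": -0.1,"ax": 0,"ay": 0,"az": 0},{"tx": 0.02,"ty": 0.18,"tz": -0.1,"ax": 0,"ay": 0,"az": 0},{"tx": 0.02,"ty": 0.23,"tz": -0.1,"ax": 0,"ay": 0,"az": 0}])

```text
t: 22.05
position: [512.7, 126.2, 256.0]
orientation: [[-0.983, 0.182, -0.01], [0.182, 0.983, -0.0], [0.01, -0.002, -1.0]]
contact_force: [0.4, 0.8, -0.6]
width: 0.7
```

```bash
python3 - <<'E'
from h import *
st();t=ctrl.capture('top');cv2.imwrite('pics/t18f.png',t)
cv2.imwrite('pics/t18.png',cv2.resize(t[110:230,250:410],None,fx=5,fy=5,interpolation=cv2.INTER_CUBIC))
cv2.imwrite('pics/w18.png',ctrl.capture('wrist'))
E
```

```text
t 22.05 p [512.688 126.158 255.999] pf [-187.22   119.83   255.999] F [ 0.363  0.843 -0.604] M [-0.007 -0.026  0.028] w 0.7 q [ 0.078  0.403 -0.575  2.003  0.288  0.825  0.728]
```

View pics/t18.png

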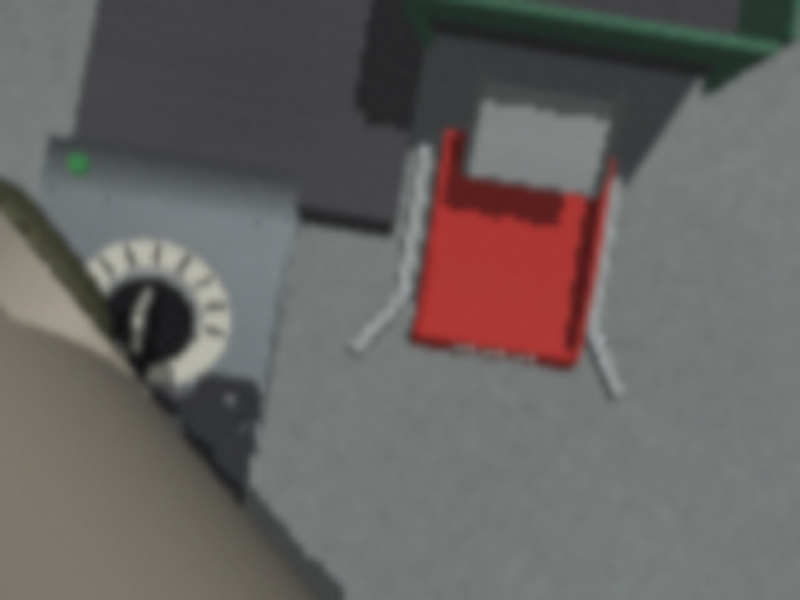

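View pics/t18f.png

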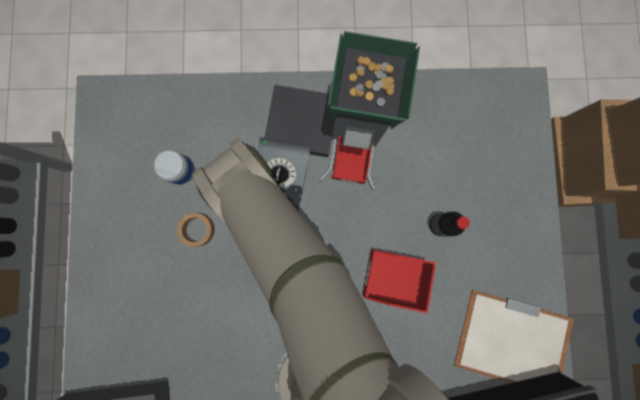

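```bash
python3 - <<'E'
from h import *
C=cam('top');cr=lambda u,v:(250+u/5-.4,110+v/5-.4)
for nm,uv,z in(('FL',(412,338),42),('FR',(577,364),42),('BL',(448,128),70),('BR',(614,158),70),('Lbend',(407,288),22),('Rbend',(593,333),22)):print(nm,wf(onz(C,cr(*uv),z)))
E
```

```text
FL [-69.433 -40.009  42.   ]
FR [ -69.203 -139.596   42.   ]
BL [ 52.901 -41.058  70.   ]
BR [  50.72 -140.23   70.  ]
Lbend [-36.236 -32.587  22.   ]
Rbend [ -45.557 -148.549   22.   ]
```

View pics/w18.png

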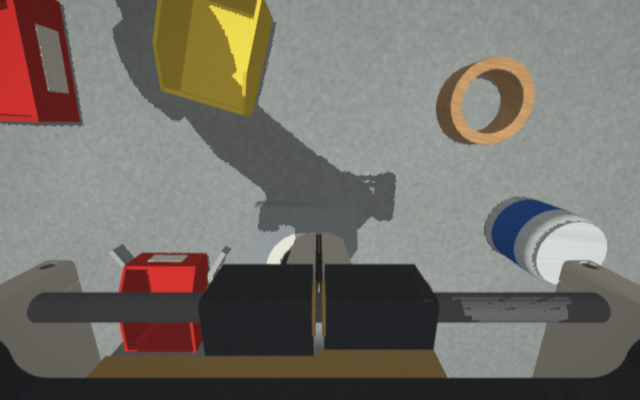

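```bash
python3 - <<'E'
from h import *
C=cam('top');cr=lambda u,v:(250+u/5-.4,110+v/5-.4)
for z in(0,270): print(proj(C,fw([55,-160,z])),((proj(C,fw([55,-160,z]))-[250,110])*5+2), ((proj(C,fw([55,-20,z]))-[250,110])*5+2))
print(wf(onz(C,cr(628,183),0)))
t=cv2.imread('pics/t18f.png')
cv2.imwrite('pics/t18z.png',cv2.resize(t[115:165,325:385],None,fx=12,fy=12,interpolation=cv2.INTER_CUBIC))
E
```

```text
[375.535 146.475] [629.673 184.377] [408.347 149.233]
[392.978 120.098] [716.89   52.491] [431.24    7.383]
[  55.701 -158.842    0.   ]
```

View pics/t18z.png

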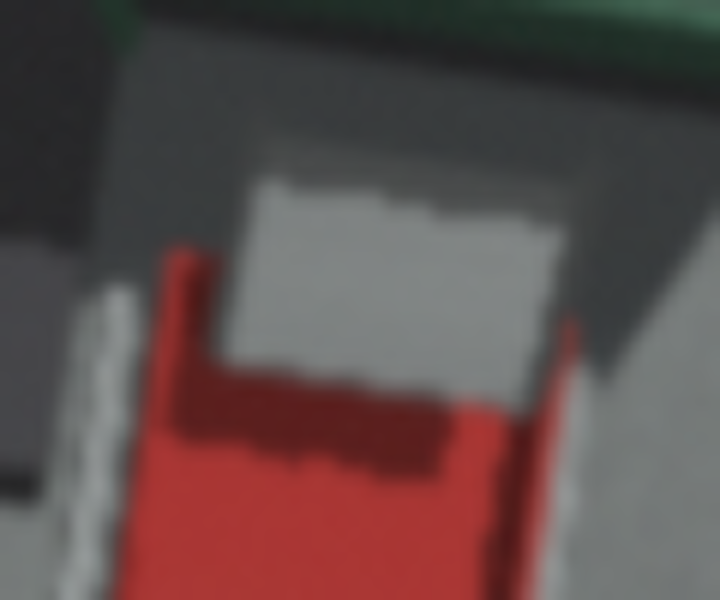

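```bash
python3 - <<'E'
from h import *
st()
def tiltR(th,phi=0):
    s,c=np.sin(np.radians(th)),np.cos(np.radians(th))
    B=Fm()@np.array([[0,c,s],[1,0,0],[0,s,-c]]);return B@Ro.from_euler('z',phi,degrees=True).as_matrix()
R=tiltR(28);p=fw([-190,-140,240]);delta(p,R)
s=ctrl.get_state();C=cam('wrist',dict(s,orientation=R,position=p))
for q in((55,-40,70),(55,-140,70),(-65,-40,42),(55,-20,100),(55,-20,22),(12,-90,135)):print(q,proj(C,fw(q)))
E
```

```text
t 22.15 p [512.756 132.386 255.727] pf [-188.277  125.968  255.727] F [-0.169 -0.664  0.412] M [-0.07   0.052  0.049] w 0.6 q [ 0.072  0.406 -0.579  2.001  0.287  0.824  0.729]
t 22.15 d(m) [ 0.004 -0.266  0.015] a(deg) [-22.25 -22.67  88.41]
(55, -40, 70) [418.662 101.387]
(55, -140, 70) [411.845 174.077]
(-65, -40, 42) [332.078  99.82 ]
(55, -20, 100) [438.801  83.158]
(55, -20, 22) [395.006  88.805]
(12, -90, 135) [431.057 143.613]
```

>>> carry_out(deltas=[{"tx": 0.004,"ty": -0.266,"tz": -0.01,"ax": -22.3,"ay": -22.7,"az": 88.4},{"tx": 0.004,"ty": -0.266,"tz": -0.01,"ax": -22.3,"ay": -22.7,"az": 88.4},{"tx": 0.004,"ty": -0.266,"tz": -0.01,"ax": -22.3,"ay": -22.7,"az": 88.4},{"tx": 0.004,"ty": -0.266,"tz": 0,"ax": -22.3,"ay": -22.7,"az": 88.4},{"tx": 0.004,"ty": -0.266,"tz": 0.015,"ax": -22.3,"ay": -22.7,"az": 88.4}])

```text
t: 22.65
position: [465.1, -121.5, 244.7]
orientation: [[-0.612, 0.755, 0.233], [0.784, 0.618, 0.059], [-0.099, 0.219, -0.971]]
contact_force: [1.3, -0.7, -0.6]
width: 0.6
```

```bash
cat >> h.py <<'E'
def tiltR(th,phi=0):
    s,c=np.sin(np.radians(th)),np.cos(np.radians(th))
    B=Fm()@np.array([[0,c,s],[1,0,0],[0,s,-c]]);return B@Ro.from_euler('z',phi,degrees=True).as_matrix()
E
python3 - <<'E'
from h import *
st();delta(fw([-190,-140,240]),tiltR(28))
E
```

```text
t 22.65 p [ 465.145 -121.537  244.722] pf [-189.268 -132.378  244.722] F [ 1.302 -0.711 -0.641] M [-0.117  0.205  0.004] w 0.6 q [ 0.568  0.272 -0.445  2.261  0.055  0.411  0.777]
t 22.65 d(m) [-0.004 -0.007  0.004] a(deg) [-11.97 -11.83  47.28]
```

>>> carry_out(deltas=[{"tx": -0.004,"ty": -0.007,"tz": 0.004,"ax": -12,"ay": -11.8,"az": 47.3},{"tx": -0.004,"ty": -0.007,"tz": 0.004,"ax": -12,"ay": -11.8,"az": 47.3},{"tx": -0.004,"ty": -0.007,"tz": 0.004,"ax": -12,"ay": -11.8,"az": 47.3},{"tx": -0.004,"ty": -0.007,"tz": 0.004,"ax": -12,"ay": -11.8,"az": 47.3},{"tx": -0.004,"ty": -0.007,"tz": 0.004,"ax": -12,"ay": -11.8,"az": 47.3}])

```text
t: 23.15
position: [458.8, -129.0, 239.2]
orientation: [[-0.058, 0.916, 0.396], [0.997, 0.072, -0.022], [-0.049, 0.393, -0.918]]
contact_force: [0.1, 0.5, 0.3]
width: 0.5
```

>>> carry_out(deltas=[{"tx": 0,"ty": 0,"tz": 0,"ax": 0,"ay": 0,"az": 0},{"tx": 0,"ty": 0,"tz": 0,"ax": 0,"ay": 0,"az": 0}])

```text
t: 23.35
position: [458.9, -129.1, 239.4]
orientation: [[-0.06, 0.916, 0.397], [0.997, 0.074, -0.022], [-0.05, 0.394, -0.918]]
contact_force: [0.3, 0.7, 0.9]
width: 0.3
```

```bash
python3 - <<'E'
from h import *
st();a=ctrl.capture('wrist');cv2.imwrite('pics/w19.png',a);st()
cv2.imwrite('pics/w19c.png',cv2.resize(a[60:220,310:470],None,fx=3.75,fy=3.75,interpolation=cv2.INTER_CUBIC))
delta(fw([-190,-140,240]),tiltR(28))
E
```

```text
t 23.35 p [ 458.891 -129.106  239.373] pf [-194.052 -140.952  239.373] F [0.279 0.686 0.928] M [-0.064  0.443 -0.009] w 0.3 q [ 0.41   0.225 -0.263  2.412  0.142  0.107  0.096]
t 23.40 p [ 459.029 -129.256  239.372] pf [-193.89  -141.075  239.372] F [ 0.103 -1.133 -0.341] M [-0.029  0.377 -0.04 ] w 0.5 q [ 0.41   0.225 -0.264  2.411  0.142  0.107  0.096]
t 23.4 d(m) [0.    0.004 0.001] a(deg) [-4.38 -3.41 13.65]
```

View pics/w19.png

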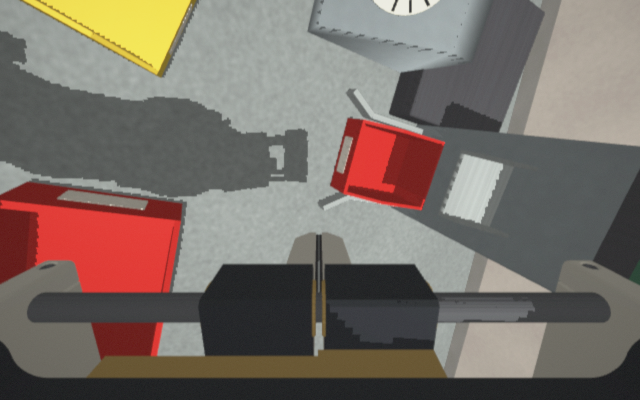

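View pics/w19c.png

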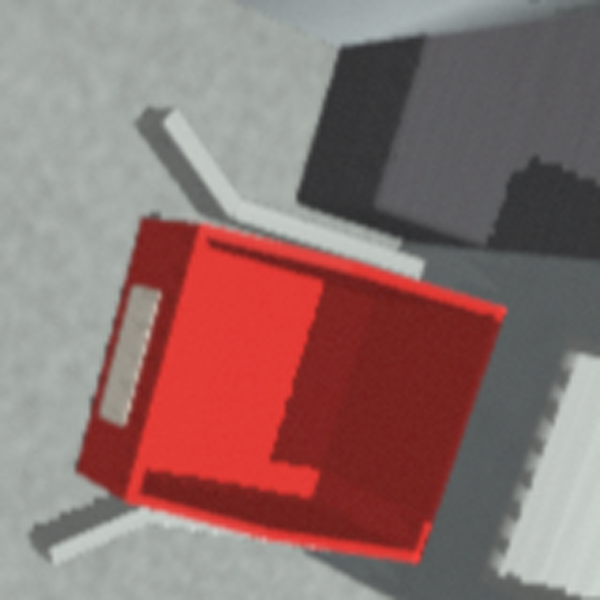

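```bash
python3 - <<'E'
from h import *
C=cam('wrist');cr=lambda u,v:(310+u/3.75-.37,60+v/3.75-.37)
for nm,uv,z in(('BL',(507,310),70),('BR',(420,562),70),('FLbot',(140,216),0),('FRbot',(77,470),0),('FLtop',(203,228),42),('FRtop',(128,500),42),('Lrail end top outer',(425,258),22),('rail tipR',(50,560),22),('rail tipL',(175,112),22),('Lbend outer',(240,202),22),('colLfront bottom?',(405,240),22)):print(nm,wf(onz(C,cr(*uv),z)))
for q in((55,-20,0),(55,-20,22),(55,-160,0),(55,-35,22),(55,-30,22),(55,-40,70),(55,-140,70)): print(q,((proj(C,fw(q))-[310,60])+.37)*3.75)
E
```

```text
BL [ 51.889 -41.307  70.   ]
BR [  51.147 -140.284   70.   ]
FLbot [-68.927 -40.107   0.   ]
FRbot [ -67.931 -139.339    0.   ]
FLtop [-66.867 -41.784  42.   ]
FRtop [ -67.428 -139.505   42.   ]
Lrail end top outer [ 50.904 -26.224  22.   ]
rail tipR [ -81.55  -171.176   22.   ]
rail tipL [-77.732  -5.727  22.   ]
Lbend outer [-42.049 -27.409  22.   ]
colLfront bottom? [ 38.063 -22.062  22.   ]
(55, -20, 0) [399.497 241.364]
(55, -20, 22) [437.237 244.939]
(55, -160, 0) [302.173 553.005]
(55, -35, 22) [425.39  281.917]
(55, -30, 22) [429.319 269.654]
(55, -40, 70) [513.991 308.27 ]
(55, -140, 70) [427.392 562.359]
```

```bash
python3 - <<'E'
from h import *
C=cam('wrist');T=cam('top')
a=cv2.imread('pics/w19.png');t=cv2.imread('pics/t18f.png')
for nm,CC in(('w',C),('t',T)):
  for x in(55,51.5):
    print(nm,x,[proj(CC,fw([x,-160,z])).round(1).tolist() for z in(0,60,120,180)])
cv2.imwrite('pics/z1.png',cv2.resize(a[195:245,375:455],None,fx=10,fy=10,interpolation=cv2.INTER_NEAREST))
cv2.imwrite('pics/z2.png',cv2.resize(t[115:160,360:400],None,fx=12,fy=12,interpolation=cv2.INTER_NEAREST))
E
```

```text
w 55 [[390.2, 207.1], [414.6, 219.8], [445.8, 236.1], [487.1, 257.7]]
w 51.5 [[388.6, 206.9], [412.9, 219.6], [444.0, 236.0], [485.1, 257.6]]
t 55 [[375.5, 146.5], [378.7, 141.7], [382.2, 136.4], [386.1, 130.4]]
t 51.5 [[375.4, 147.6], [378.5, 142.8], [382.0, 137.6], [386.0, 131.7]]
```

View pics/z1.png

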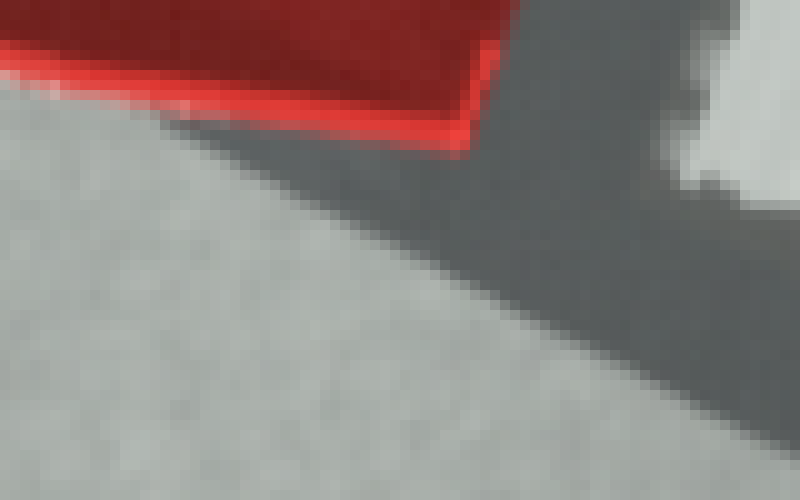

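View pics/z2.png

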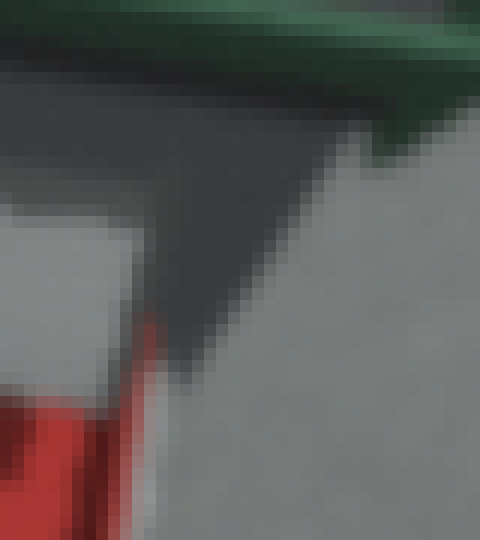

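```bash
python3 - <<'E'
from h import *
delta(fw([-150,-90,130]),downR(np.degrees(YAW)+90))
E
```

```text
t 23.4 d(m) [0.044 0.008 0.12 ] a(deg) [ 17.81  17.81 -74.51]
```

>>> carry_out(deltas=[{"tx": 0.044,"ty": 0.008,"tz": 0.01,"ax": 17.8,"ay": 17.8,"az": -74.5},{"tx": 0.044,"ty": 0.008,"tz": 0.03,"ax": 17.8,"ay": 17.8,"az": -74.5},{"tx": 0.044,"ty": 0.008,"tz": 0.06,"ax": 17.8,"ay": 17.8,"az": -74.5},{"tx": 0.044,"ty": 0.008,"tz": 0.09,"ax": 17.8,"ay": 17.8,"az": -74.5},{"tx": 0.044,"ty": 0.008,"tz": 0.09,"ax": 17.8,"ay": 17.8,"az": -74.5}])

```text
t: 23.9
position: [500.2, -86.4, 154.9]
orientation: [[-0.712, 0.678, 0.181], [0.697, 0.715, 0.062], [-0.088, 0.17, -0.981]]
contact_force: [-1.2, 0.2, 0.7]
width: 0.7
```

```bash
python3 - <<'E'
from h import *
st();delta(fw([-150,-90,130]),downR(np.degrees(YAW)+90))
E
```

```text
t 23.90 p [500.183 -86.366 154.915] pf [-161.154  -91.46   154.915] F [-1.155  0.189  0.726] M [-0.074  0.232  0.039] w 0.7 q [ 0.417  0.465 -0.417  2.272  0.411  0.281  0.474]
t 23.9 d(m) [-0.006  0.003  0.026] a(deg) [  8.06   7.79 -33.45]
```

>>> carry_out(deltas=[{"tx": -0.006,"ty": 0.003,"tz": 0.026,"ax": 8.1,"ay": 7.8,"az": -33.5},{"tx": -0.006,"ty": 0.003,"tz": 0.026,"ax": 8.1,"ay": 7.8,"az": -33.5},{"tx": -0.006,"ty": 0.003,"tz": 0.026,"ax": 8.1,"ay": 7.8,"az": -33.5},{"tx": -0.006,"ty": 0.003,"tz": 0.026,"ax": 8.1,"ay": 7.8,"az": -33.5},{"tx": -0.006,"ty": 0.003,"tz": 0.026,"ax": 8.1,"ay": 7.8,"az": -33.5}])

```text
t: 24.4
position: [512.2, -86.4, 130.2]
orientation: [[-0.984, 0.176, -0.001], [0.176, 0.984, 0.002], [0.001, 0.002, -1.0]]
contact_force: [-0.3, -0.0, 0.2]
width: 0.6
```

```bash
python3 - <<'E'
from h import *
st();delta(fw([-130,-90,33]),downR(np.degrees(YAW)+90))
E
```

```text
t 24.40 p [512.156 -86.372 130.168] pf [-149.377  -89.305  130.168] F [-0.284 -0.03   0.164] M [ 0.045 -0.01  -0.01 ] w 0.6 q [ 0.455  0.581 -0.565  2.142  0.571  0.57   0.865]
t 24.4 d(m) [-0.019 -0.001  0.097] a(deg) [ 0.1  -0.08  0.26]
```

>>> carry_out(deltas=[{"tx": 0,"ty": 0,"tz": 0.04,"ax": 0,"ay": 0,"az": 0.2},{"tx": 0,"ty": 0,"tz": 0.08,"ax": 0,"ay": 0,"az": 0.2},{"tx": -0.01,"ty": -0.001,"tz": 0.1,"ax": 0,"ay": 0,"az": 0.2},{"tx": -0.03,"ty": -0.001,"tz": 0.1,"ax": 0,"ay": 0,"az": 0.2},{"tx": -0.055,"ty": -0.001,"tz": 0.1,"ax": 0,"ay": 0,"az": 0.2}])

```text
t: 24.9
position: [565.2, -96.6, 29.1]
orientation: [[-0.983, 0.181, -0.004], [0.181, 0.983, 0.004], [0.004, 0.003, -1.0]]
contact_force: [0.2, -0.1, -0.1]
width: 0.4
```

```bash
python3 - <<'E'
from h import *
st();delta(fw([-80,-90,33]),downR(np.degrees(YAW)+90))
E
```

```text
t 24.90 p [565.158 -96.575  29.066] pf [-95.404 -89.772  29.066] F [ 0.22  -0.078 -0.065] M [ 0.036 -0.019 -0.021] w 0.4 q [ 0.359  0.769 -0.43   2.07   0.711  0.454  0.769]
t 24.9 d(m) [-0.015 -0.    -0.004] a(deg) [ 0.16 -0.24 -0.05]
```

Now push with a slight rise (no downward bias).

>>> carry_out(deltas=[{"tx": -0.008,"ty": 0,"tz": 0,"ax": 0,"ay": 0,"az": 0},{"tx": -0.014,"ty": 0,"tz": 0,"ax": 0,"ay": 0,"az": 0},{"tx": -0.018,"ty": 0,"tz": -0.001,"ax": 0,"ay": 0,"az": 0}])

```text
t: 25.2
position: [582.0, -99.9, 29.9]
orientation: [[-0.983, 0.182, -0.005], [0.182, 0.983, 0.004], [0.005, 0.003, -1.0]]
contact_force: [-11.7, 7.7, -1.0]
width: 0.3
```

```bash
python3 - <<'E'
from h import *
st()
E
```

```text
t 25.20 p [582.015 -99.945  29.87 ] pf [-78.215 -90.043  29.87 ] F [-11.733   7.722  -0.967] M [1.657 2.701 0.052] w 0.3 q [ 0.373  0.782 -0.449  2.028  0.696  0.491  0.794]
```

>>> carry_out(deltas=[{"tx": -0.003,"ty": 0,"tz": 0,"ax": 0,"ay": 0,"az": 0},{"tx": -0.005,"ty": 0,"tz": 0,"ax": 0,"ay": 0,"az": 0},{"tx": -0.005,"ty": 0,"tz": 0,"ax": 0,"ay": 0,"az": 0}])

```text
t: 25.5
position: [582.0, -99.8, 29.7]
orientation: [[-0.983, 0.182, -0.012], [0.182, 0.983, 0.004], [0.013, 0.002, -1.0]]
contact_force: [-12.4, 4.4, 7.7]
width: 0.4
```

```bash
python3 - <<'E'
from h import *
st()
E
```

```text
t 25.50 p [581.953 -99.834  29.713] pf [-78.296 -89.945  29.713] F [-12.424   4.439   7.741] M [0.86  2.426 0.03 ] w 0.4 q [ 0.376  0.785 -0.455  2.023  0.69   0.503  0.8  ]
```

>>> carry_out(deltas=[{"tx": 0.008,"ty": 0,"tz": 0,"ax": 0,"ay": 0,"az": 0},{"tx": 0.03,"ty": 0,"tz": 0,"ax": 0,"ay": 0,"az": 0},{"tx": 0.06,"ty": 0,"tz": -0.03,"ax": 0,"ay": 0,"az": 0},{"tx": 0.08,"ty": 0,"tz": -0.07,"ax": 0,"ay": 0,"az": 0},{"tx": 0.09,"ty": 0,"tz": -0.12,"ax": 0,"ay": 0,"az": 0}])

```text
t: 26.0
position: [491.5, -83.4, 150.1]
orientation: [[-0.983, 0.181, -0.017], [0.181, 0.984, 0.004], [0.017, 0.001, -1.0]]
contact_force: [0.5, -0.6, 0.8]
width: 0.5
```

>>> carry_out(deltas=[{"tx": 0,"ty": 0,"tz": -0.05,"ax": 0,"ay": 0,"az": 0},{"tx": 0.02,"ty": 0.04,"tz": -0.1,"ax": 0,"ay": 0,"az": 0},{"tx": 0.02,"ty": 0.08,"tz": -0.14,"ax": 0,"ay": 0,"az": 0},{"tx": 0.02,"ty": 0.12,"tz": -0.14,"ax": 0,"ay": 0,"az": 0},{"tx": 0.02,"ty": 0.16,"tz": -0.14,"ax": 0,"ay": 0,"az": 0}])

```text
t: 26.5
position: [503.2, 78.0, 293.0]
orientation: [[-0.983, 0.183, -0.012], [0.183, 0.983, 0.003], [0.012, 0.001, -1.0]]
contact_force: [1.2, -0.3, -0.2]
width: 0.2
```

>>> carry_out(deltas=[{"tx": 0.05,"ty": 0.05,"tz": 0,"ax": 0,"ay": 0,"az": 0},{"tx": 0.05,"ty": 0.1,"tz": 0,"ax": 0,"ay": 0,"az": 0},{"tx": 0.05,"ty": 0.15,"tz": 0,"ax": 0,"ay": 0,"az": 0},{"tx": 0.05,"ty": 0.2,"tz": 0,"ax": 0,"ay": 0,"az": 0},{"tx": 0.05,"ty": 0.2,"tz": 0,"ax": 0,"ay": 0,"az": 0}])

```text
t: 27.0
position: [489.5, 288.8, 294.1]
orientation: [[-0.984, 0.179, -0.011], [0.179, 0.984, 0.006], [0.012, 0.004, -1.0]]
contact_force: [0.1, -0.6, 0.1]
width: 0.5
```

```bash
python3 - <<'E'
from h import *
st();t=ctrl.capture('top');cv2.imwrite('pics/t20f.png',t)
cv2.imwrite('pics/t20.png',cv2.resize(t[110:230,240:400],None,fx=5,fy=5,interpolation=cv2.INTER_CUBIC))
cv2.imwrite('pics/s20.png',ctrl.capture('scene'))
E
```

```text
t 27.00 p [489.536 288.832 294.095] pf [-239.357  275.652  294.095] F [ 0.104 -0.625  0.144] M [-0.082 -0.021  0.015] w 0.5 q [-0.077  0.454 -0.78   1.869  0.367  0.975  0.374]
```

View pics/t20.png

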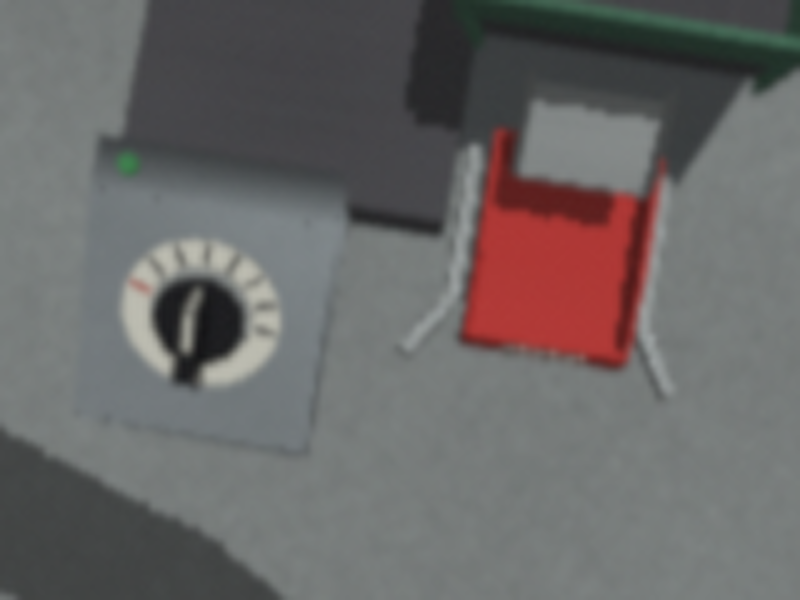

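View pics/s20.png

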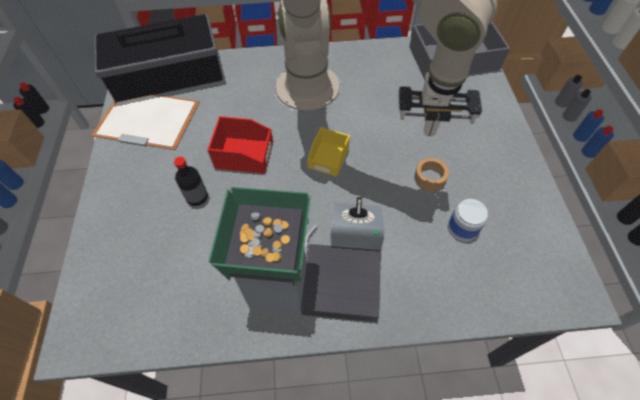

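The dial pointer looks straight up the slope, with the pointer line at (190,310) in the crop. The bin sits square between the rails at (560,250), and nothing else has moved. I am handing the job in.

```bash
python3 -c "
from station import ctrl
print(ctrl.finish_job(), ctrl.get_state()['t'])"
```

```text
the job is handed in; nothing more can be done
the job is handed in; nothing more can be done
```

The job is handed in at about 27 s: dial set to three clicks, and the small red bin against the backstop as far as I could tell.

**Dial:** It started at 6 clicks. I turned it anticlockwise to the stop; there the bar stayed put while the fingers twisted around it, at about 0.75 N m. After a fresh grip I turned it 72° clockwise and let go. The last pictures show the pointer straight up the slope, three ticks from the red one.

**Bin:** I gripped the small red bin by its front wall, lined it up and set it down between the rails about 37 mm short. I then pushed it in with closed fingers. Two separate pushes stopped at the same point within 0.1 mm, at 12–18 N. It looks flat and square (within about 1°), with equal gaps to both rails.

**Check that disagreed:** My camera measurements put the bin about 3 mm short of nominal home (−8 to −9 against −5 mm along the feeder's x). The visible rail ends came out short by a similar amount, but the column's bottom corner measured almost exactly where it should be. I relied on the firm, repeatable stop and took the 3 mm as measurement error, but I could not see behind the bin to rule out a small gap.

The arm ended clear of everything. The oil bottle, tape roll, tin and the other bins look unmoved.

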